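# Pour sweets from the spout carton for the microwave demonstration

### The job

The bowl needs sweets for the microwave demonstration. With the carton still standing, pull its folded spout well out (it has a pull tab); then pick the carton up and tilt it over the bowl so that all five sweets end up in the bowl, and stand the carton upright on the table again. Leave the bowl and everything else where they are.

Things in the scene. Friction and masses are not known exactly. Their poses are not given: they have to be found in the camera images.
- carton: Brown cardboard carton of five sweets, closed on top, standing loose: 90 (x) by 62 (y) by 195 mm high, 0.13 to 0.23 kg without the sweets. Origin: centre of underside; z up; -x is the narrow front face with the fold-out spout, facing roughly the robot. The sweets lie inside on a board sloping 10 degrees down to the back; with the spout out they roll over it when the carton leans forward 30 degrees; 40 to 45 empties it.
- carton_grip (a point): Point inside the carton on its upright axis, 165 mm above its underside (30 mm below its top): where to hold it, across its 62 mm width (along its y). A firm grip of about 60 N keeps it from swinging between the fingers. Held with the gripper leaning up to 17 degrees the other way (wrist on the far side), the pour needs less tool tilt.
- spout (a joint): Fold-out spout of the carton, rad: 0 = folded in flush with the front face (starts 0 to 0.08), 1.35 = fully out (stop). Cardboard chute with side wings, 55 mm wide and 47 mm long, hinged along its lower edge; its top edge swings out and down. Light friction (about 0.014 N m) keeps it where it is left.
- spout_hinge (a point): Middle of the spout hinge line, which runs along the carton y axis: carton x = -0.044, 70 mm above the underside.
- pull_tab (a point): Middle of the grip area of the spout tab: a stiff card strip 14 mm wide (along carton y), 4 thick, 30 long, rising from the spout top edge and leaning 45 degrees out. Spout folded: point 16 mm before the front face, 129 mm up; strip ends 9 mm farther. The carton rises 66 mm above it: reach in leaning 25 to 45 degrees, wrist away from the carton. Pinched by its side edges it can turn between the fingers.
- spout_lip (a point): Middle of the spout free edge, over which the sweets leave; moves with the spout, 47 mm from the hinge.
- bowl: White ceramic bowl, rim radius 70 mm, 55 mm high, 0.4 kg, loose. Origin: centre of its underside.
- sweet0: One of five equal round brown sweets, 16 mm in diameter, 10 g, hidden in the carton at the start. Origin: its centre.
- sweet1: One of five equal round brown sweets, 16 mm in diameter, 10 g, hidden in the carton at the start. Origin: its centre.
- sweet2: One of five equal round brown sweets, 16 mm in diameter, 10 g, hidden in the carton at the start. Origin: its centre.
- sweet3: One of five equal round brown sweets, 16 mm in diameter, 10 g, hidden in the carton at the start. Origin: its centre.
- sweet4: One of five equal round brown sweets, 16 mm in diameter, 10 g, hidden in the carton at the start. Origin: its centre.
- plain_carton: Bystander: closed cardboard carton without spout, 140 by 60 by 190 mm high. Origin: centre of underside.
- disc_tub: Bystander: open spindle of shiny discs on a black foot, 132 mm across, 79 mm high. Origin: centre of underside.
- mug: Bystander: ceramic mug, 76 mm across without its handle, 90 mm high. Origin: centre of underside.
- tin: Bystander: low round metal tin, 60 mm across, 34 mm high, standing between carton and bowl. Origin: centre of underside.
- meter: Bystander: hand-held grey test meter lying flat, 60 by 110 by 36 mm, near the robot. Origin: centre of underside.
Things that resemble listed ones, but are neither listed nor needed, are in the scene too. What is shaped like the carton but pink or yellow is not meant.

How it is judged:
On the way, in this order (a step that is already met when the one before it is completed fails the run):
1. the spout is pulled out to at least 0.9 rad while the carton stands upright on the table (value of joint spout above 0.9 rad and angle between carton's own z axis and vertical below 0.25 rad and height (world z) of carton below 0.02 m), for 0.2 s.
2. all five sweets are in the bowl (horizontal distance between each of sweet0, sweet1, sweet2, sweet3, sweet4 and bowl below 0.066 m and height (world z) of sweet0 between 0.004 and 0.055 m and height (world z) of sweet1 between 0.004 and 0.055 m and height (world z) of sweet2 between 0.004 and 0.055 m and height (world z) of sweet3 between 0.004 and 0.055 m and height (world z) of sweet4 between 0.004 and 0.055 m), for 0.2 s.
At the end, for the whole second after the job is handed in: All five sweets lie at rest in the bowl (centres within 66 mm of its axis and 4 to 55 mm above the table), the bowl is within 50 mm of where it stood, and the carton stands upright (within 0.1 rad) and at rest on the table (underside within 10 mm of it) (all of step 2 and linear speed of each of sweet0, sweet1, sweet2, sweet3, sweet4 below 0.05 m/s and angle between carton's own z axis and vertical below 0.1 rad and height (world z) of carton between -0.01 and 0.01 m and linear speed of carton below 0.03 m/s and distance of bowl from where it was at the start of the episode below 0.05 m); the robot touches nothing.
It fails at once if the bowl was pushed more than 50 mm away (distance of bowl from where it was at the start of the episode above 0.05 m).
It fails at once if a bystander was pushed more than 40 mm or knocked over (distance of any of plain_carton, disc_tub, mug, tin, meter from where it was at the start of the episode above 0.04 m or angle between any of plain_carton, disc_tub, mug, tin, meter's own z axis and vertical above 0.5 rad).
It also fails if it takes over 72 s, if anything falls off the work surface, if the arm or the gripper's body presses on something with over 40 N, if the wrist force passes 120 N, or if a joint passes its speed limit or range.

### The arm

A 7-joint arm with a two-finger parallel gripper is mounted at the origin on the work surface. World frame = base frame: x ahead of the robot, y to its left, z up, the work surface at z = 0. Lengths are in m, angles in rad, forces in N, time in s.
With the tool pointing down it reaches from about 0.4 to 0.85 m from the base axis. Payload 10.4 kg.
Tool frame: the origin (TCP) lies at the very end of the fingers, on their centre line; the grasp point (between the pads) lies 19 mm behind it; z points along the fingers, x is the direction in which the jaws open and shut, and the axes are right-handed (so a half turn about z gives the same grasp; the last joint's range is limited). The gripper opens to 87 mm and grips with 3 to 60 N. Pads are 19 mm wide; open, the fingers measure 117 mm over their backs; the gripper's body (75 mm by 190 mm) begins 51 mm behind the grasp point.
Start: joints at [1.211, 0.332, -0.065, 1.46, 0.022, 1.35, -0.088], TCP at [0.207, -0.59, 0.223] pointing down, gripper open.
Joint ranges: [-2.6, 2.6], [-0.5, 2.12], [-1.47, 1.34], [0.16, 2.42], [-1.27, 4.41], [0.06, 2.06], [-2.6, 2.6]. Speed limits (rad/s): [2.22, 2.22, 2.79, 2.79, 3.14, 3.14, 3.14].

### API

Orientations are given as a unit quaternion [w, x, y, z].
In Python, from rig import arm gives the robot as it stands.
- The arm moves only by the tool servo_tool, never from a script. Its argument "steps" is a list of rows, each a list of 3 entries, a list of its own where there are three numbers: the closure, from 0 (fully open) to 1 (shut), then the shift along the tool's x, y, z normalised to -1 to 1, where 1 is 0.15 m, then the turn about the tool's z normalised to -1 to 1, where 1 is pi/2 rad. In form: [[claw, [dx, dy, dz], spin], ...]. A call has 1 to 5 rows; each row shifts and turns the commanded pose from where the row before left it, along the tool's axes as they then stand; what a row does not reach is not made up. A row lasts 1/8 s, in which the tool goes at most 62.5 mm and 10.7 degrees, less where a joint would pass 70% of its speed; a pose out of reach is approached as far as the arm can. A call with a number of a shift or a turn outside -1 to 1 is refused whole. A call with a gripper value outside its range is refused whole. The fingers move at their own pace and stop on an object; the grip force is fixed at half the most. Time passes only in rows, so rows that do not move let the fingers close. It gives the time, the measured TCP pose, the force and the opening at its end, in the units of the state.
- arm.get_state(): the state, without advancing time (a new reading comes with each control period).
- arm.camera(name): name is "scene" or "top" or "wrist"; returns a dict with "pixels" (480x640x3 uint8, red, green, blue), "fovy" (degrees; the focal length in pixels is half the picture's height over the tangent of half this angle, whatever the lens; pixels are square), "cx", "cy" (the principal point, pixels), "k1" (the pictures are not rectified: a ray, as slopes to the right and down, at radius r is drawn at 1 + k1 r^2 times it, then the intrinsics apply), "R" (3x3) and "t" (3): a world point X has camera coordinates R X + t. Camera axes: x right, y down, z forward; pixel columns grow to the right and rows downward; lengths in m; the calibration is good to about 2 mm. A picture is of the moment at which its call begins. There is no depth.
- arm.hand_in(): hands the job in, once; it reports no verdict.
The state is a dict: "time_s": time; "qpos": joint angles; "qvel": joint speeds; "tau": joint torques, N m; "ee_pos": TCP position; "eef_rot": TCP orientation; "contact_force": force on the tool from outside, world axes, zero at the start; "torque": the same for the moment, N m; "grip_width": finger opening in m.
Only numpy, scipy, OpenCV 4.12 (cv2) and the standard library are available. Lean on these libraries where they do the work, as an engineer would, in place of code of your own. Each camera call takes 0.05 s, during which the arm holds its last target.

## Working session

There is one attempt and no reset: what is moved stays moved. The work goes in short steps, Python scripts to look and compute and a tool call to move; the robot and the scene stay as the last step left them, time stands still between calls to the robot, and variables do not carry over. Pictures are saved under pics/ and viewed, and the job is handed in when it is done.

Besides the shell and the picture viewer there is one more tool, called after "Call:" by a JSON object that holds its "name" and its "arguments", one argument or row to a line. servo_tool: Moves the arm, as the interface text tells. Its arguments: {"type":"object","properties":{"steps":{"type":"array","items":{"type":"array"}}},"required":["steps"]}

```bash
ls -la; mkdir -p pics; cat > h.py <<'E'
import numpy as np,cv2
from rig import arm
def snap(n,f):
    c=arm.camera(n); np.savez(f'pics/{f}.npz',**{k:np.array(v) for k,v in c.items()})
    cv2.imwrite(f'pics/{f}.png',c['pixels'][:,:,::-1]); return c
def load(f): 
    d=np.load(f'pics/{f}.npz'); return {k:d[k] for k in d.files}
def K(c):
    f=240/np.tan(np.radians(float(c['fovy']))/2); return f
def ray(c,u,v):
    f=K(c); x=(u-c['cx'])/f; y=(v-c['cy'])/f
    rd=np.hypot(x,y); r=rd
    for _ in range(30): r=rd/(1+c['k1']*r*r)
    s=r/rd if rd>0 else 1
    d=np.array([x*s,y*s,1.]); R=c['R']; o=-R.T@c['t']; d=R.T@d
    return o,d/np.linalg.norm(d)
def proj(c,X):
    p=c['R']@np.array(X)+c['t']; x,y=p[:2]/p[2]; r2=x*x+y*y; s=1+c['k1']*r2
    return np.array([x*s*K(c)+c['cx'],y*s*K(c)+c['cy']])
def atz(c,u,v,z):
    o,d=ray(c,u,v); return o+d*(z-o[2])/d[2]
def tri(*obs):
    A=np.zeros((3,3));b=np.zeros(3)
    for c,u,v in obs:
        o,d=ray(c,u,v);P=np.eye(3)-np.outer(d,d);A+=P;b+=P@o
    X=np.linalg.solve(A,b)
    return X,[np.linalg.norm((np.eye(3)-np.outer(ray(c,u,v)[1],ray(c,u,v)[1]))@(X-ray(c,u,v)[0])) for c,u,v in obs]
E
python3 - <<'E'
from h import *
for n in ['scene','top','wrist']:
    c=snap(n,n+'0'); print(n,c['fovy'],c['cx'],c['cy'],c['k1'],(-c['R'].T@c['t']).round(3),c['R'][2].round(3))
print(arm.get_state())
E
```

```text
total 12
drwxr-xr-x  3 agent agent 4096 Dec  6 21:56 .
drwxr-xr-x 23 root  root  4096 Dec  6 21:56 ..
drwxr-xr-x  2 agent agent 4096 Dec  6 21:56 pics
scene 56.353485616709634 316.70776372566314 249.11967715496726 -0.05694932852583641 [ 1.181 -0.192  1.104] [-0.556  0.128 -0.821]
top 53.94063358238301 314.15302057733044 243.26016171538188 -0.022017368290678106 [ 0.339 -0.03   1.285] [ 0.147 -0.    -0.989]
wrist 66.38148664666062 317.1416551867441 242.5351044577257 -0.04261266850333316 [ 0.269 -0.568  0.383] [-0.234 -0.081 -0.969]
{'time_s': 0.15, 'qpos': array([ 1.2113949 ,  0.33268487, -0.06468306,  1.46070084,  0.02160052,
        1.34992582, -0.08849606]), 'qvel': array([ 5.93832405e-04, -2.58111439e-03, -8.17701595e-04, -2.51239647e-03,
        7.12625417e-04,  7.91384561e-04, -5.25636825e-05]), 'tau': array([ 7.69514045e-04, -6.23633337e+01,  2.44471495e-02, -3.90146220e+01,
       -6.12514699e-02,  3.73037753e-02,  4.11792337e-05]), 'ee_pos': array([ 0.20644149, -0.58962447,  0.22198551]), 'eef_rot': array([-2.75306970e-04,  8.15620408e-01, -5.78587148e-01, -4.31527111e-04]), 'contact_force': array([-0.37213309, -0.03644853, -0.06160984]), 'torque': array([-0.01484806,  0.00041975, -0.05149268]), 'grip_width': 0.08686347061629551}
```

View pics/scene0.png

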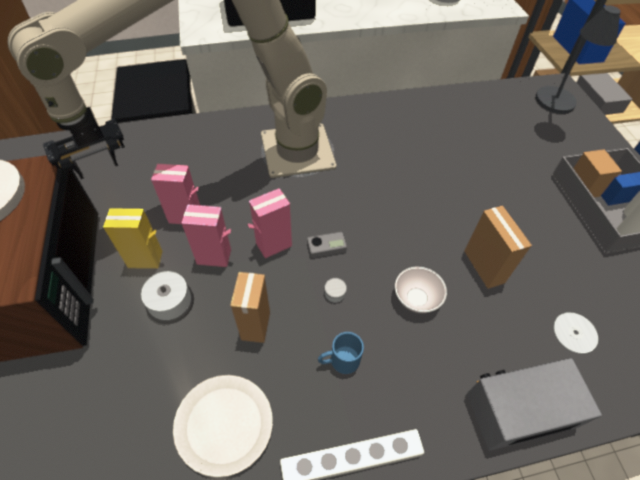

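View pics/top0.png

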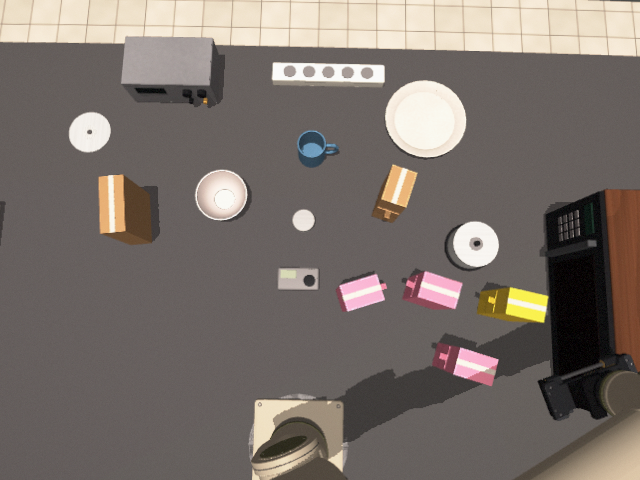

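View pics/wrist0.png

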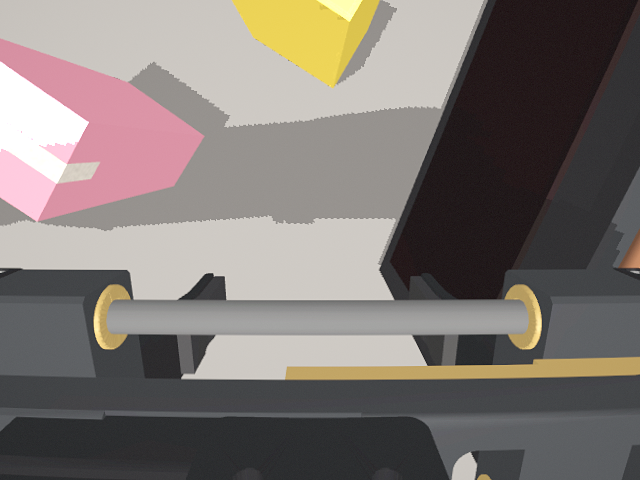

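```bash
python3 - <<'E'
from h import *
a=cv2.imread('pics/top0.png');b=cv2.imread('pics/scene0.png')
cv2.imwrite('pics/t_c.png',cv2.resize(a[150:240,350:440],None,fx=6.5,fy=6.5,interpolation=cv2.INTER_CUBIC))
cv2.imwrite('pics/s_c.png',cv2.resize(b[255:355,215:295],None,fx=6,fy=6,interpolation=cv2.INTER_CUBIC))
cv2.imwrite('pics/t_b.png',cv2.resize(a[120:300,180:350],None,fx=4.5/1.5,fy=3,interpolation=cv2.INTER_CUBIC))
c=load('top0')
for n,u,v,z in [('bowl rim',222,195,.055),('tin',303.5,220,.034),('mug',311,145,.09),('meter',298,279,.036),('plain top',113,205,.19),('pink near',362,293,.195),('pink2',437,290,.195),('discs',475,243,.079)]:
    print(n,atz(c,u,v,z).round(3))
E
```

```text
bowl rim [0.646 0.219 0.055]
tin [ 0.587 -0.     0.034]
mug [ 0.779 -0.016  0.09 ]
meter [0.428 0.01  0.036]
plain top [0.582 0.45  0.19 ]
pink near [ 0.388 -0.143  0.195]
pink2 [ 0.398 -0.316  0.195]
discs [ 0.528 -0.448  0.079]
```

View pics/t_c.png

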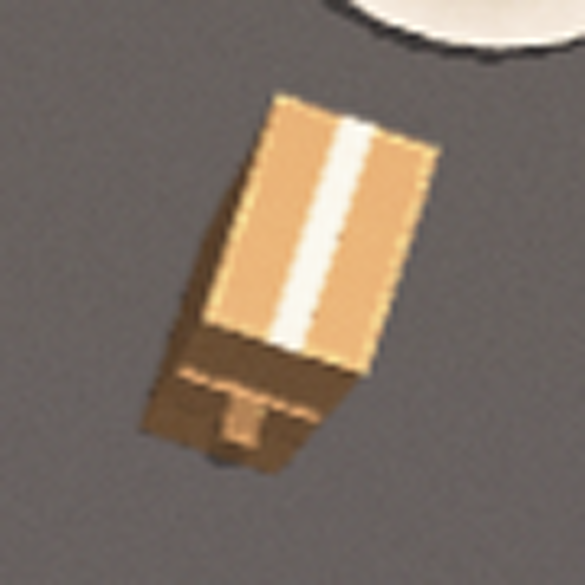

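View pics/s_c.png

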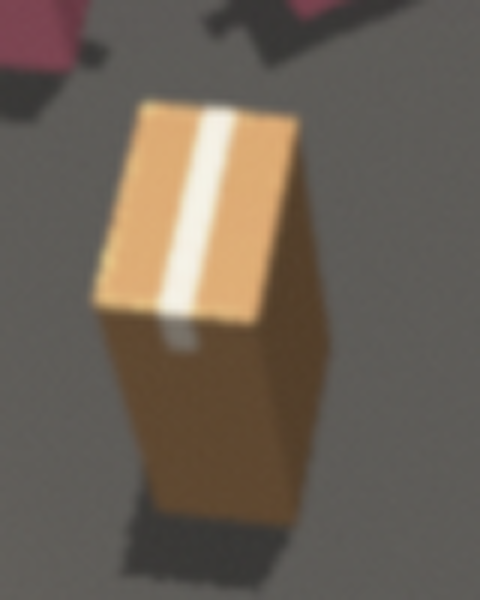

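View pics/t_b.png

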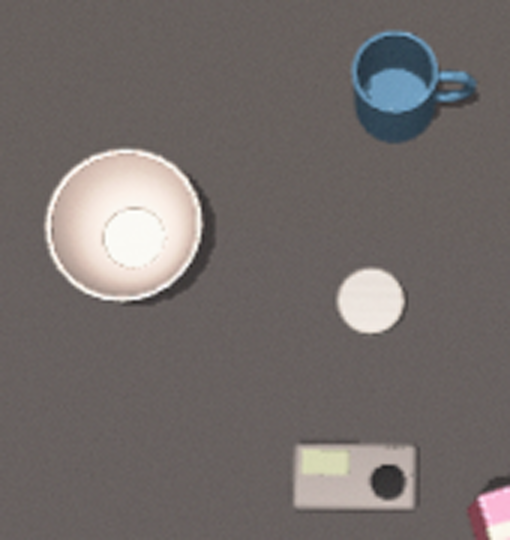

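```bash
python3 - <<'E'
from h import *
t=load('top0');s=load('scene0')
o={'RL':((392.6,164.6),(257.8,309)),'RR':((417.7,173.1),(230.7,305.8)),'FR':((406.9,207.7),(239.7,271.8)),'FL':((381.5,199.2),(264.8,274.8))}
P={}
for k,(a,b) in o.items():
    X,r=tri((t,*a),(s,*b)); P[k]=X; print(k,X.round(4),np.round(r,4), atz(t,*a,.195).round(4),atz(s,*b,.195).round(4))
Pt={k:(atz(t,*a,.195)+atz(s,*b,.195))/2 for k,(a,b) in o.items()}
for Q in (P,Pt):
    ctr=sum(Q.values())/4; ax=(Q['RL']+Q['RR']-Q['FL']-Q['FR'])/2; ay=(Q['RL']+Q['FL']-Q['RR']-Q['FR'])/2
    print('ctr',ctr.round(4),'len',np.linalg.norm(ax[:2]),np.linalg.norm(ay[:2]),'yaw',np.degrees(np.arctan2(ax[1],ax[0])),np.degrees(np.arctan2(-ay[0],ay[1])))
# bottom
print(atz(s,241.2,339.7,0),atz(s,264,342.5,0),atz(t,350+145/6.5,150+430/6.5,0),atz(t,350+278/6.5,150+475/6.5,0))
# tab tip / spout edge in top
for u,v in [(242,445),(250,405)]: print(atz(t,350+u/6.5,150+v/6.5,.135))
# bowl
print('bowl scene',atz(s,420,290,.055),'tin',atz(s,336,290,.034))
E
```

```text
RL [ 0.6977 -0.2149  0.1895] [0.0004 0.0004] [ 0.6959 -0.2144  0.195 ] [ 0.7007 -0.2144  0.195 ]
RR [ 0.6779 -0.2749  0.19  ] [0.0007 0.0007] [ 0.6763 -0.2745  0.195 ] [ 0.6808 -0.2737  0.195 ]
FR [ 0.5918 -0.2462  0.1923] [0.0023 0.0023] [ 0.5909 -0.248   0.195 ] [ 0.5941 -0.2438  0.195 ]
FL [ 0.6112 -0.1873  0.191 ] [0.0011 0.0011] [ 0.61   -0.1878  0.195 ] [ 0.6139 -0.1863  0.195 ]
ctr [ 0.6446 -0.2308  0.1907] len 0.0907901967562876 0.06261310572870668 yaw -18.044469155690376 -18.265001456254716
ctr [ 0.6453 -0.2303  0.195 ] len 0.09054513696556395 0.06246623067348735 yaw -17.855744411029164 -18.303275525124118
[ 0.67900517 -0.27396203  0.        ] [ 0.69837751 -0.21614596  0.        ] [ 0.6095988  -0.19043921  0.        ] [ 0.59135394 -0.2473548   0.        ]
[ 0.57618434 -0.21076905  0.135     ]
[ 0.59188695 -0.21384869  0.135     ]
bowl scene [0.65531964 0.21805563 0.055     ] tin [ 0.59946214 -0.00104386  0.034     ]
```

Call:
{"name": "servo_tool", "arguments": {
  "steps": [
    [0, [0, 0, -0.41], 0],
    [0, [0, 0, -0.41], 0],
    [0, [0, 0, -0.41], 0],
    [0, [0, 0, -0.41], 0],
    [0, [0, 0, -0.41], 0]
  ]
}}

```text
time_s: 0.78
ee_pos: [0.2062, -0.5893, 0.5322]
eef_rot: [0.0, 0.816, -0.579, 0.0]
contact_force: [-0.2, -1.1, 1.2]
grip_width: 0.087
```

Call:
{"name": "servo_tool", "arguments": {
  "steps": [
    [0, [0, 0, -0.41], 0],
    [0, [0, 0, -0.41], 0],
    [0, [0, 0, -0.41], 0],
    [0, [0, 0, -0.41], 0],
    [0, [0, 0, -0.41], 0]
  ]
}}

```text
time_s: 1.4
ee_pos: [0.1834, -0.5262, 0.6593]
eef_rot: [0.056, 0.811, -0.577, 0.08]
contact_force: [-0.2, -0.1, -0.1]
grip_width: 0.0871
```

```bash
cat > st.py <<'E'
from h import *
from scipy.spatial.transform import Rotation as R
s=arm.get_state(); q=s['eef_rot']; M=R.from_quat([q[1],q[2],q[3],q[0]]).as_matrix()
print(round(s['time_s'],3),'pos',s['ee_pos'].round(4),'w',round(s['grip_width'],4),'F',s['contact_force'].round(1))
print('x',M[:,0].round(3),'y',M[:,1].round(3),'z',M[:,2].round(3),'q',s['qpos'].round(3),'sum',round(s['qpos'][[1,3,5]].sum(),3))
E
python3 st.py
```

```text
1.4 pos [ 0.1834 -0.5262  0.6593] w 0.0871 F [-0.2 -0.1 -0.1]
x [ 0.323 -0.927  0.194] y [-0.944 -0.329 -0.001] z [ 0.065 -0.182 -0.981] q [ 0.856  0.249  0.478  0.662 -0.147  2.058 -0.007] sum 2.968
```

Call:
{"name": "servo_tool", "arguments": {
  "steps": [
    [0, [0, 0, 0.41], 0],
    [0, [0, 0, 0.41], 0],
    [0, [0, 0, 0.41], 0]
  ]
}}

```text
time_s: 1.78
ee_pos: [0.1957, -0.5598, 0.4761]
eef_rot: [0.055, 0.811, -0.576, 0.079]
contact_force: [-0.2, -0.5, -0.4]
grip_width: 0.087
```

```bash
python3 st.py
```

```text
1.775 pos [ 0.1957 -0.5598  0.4761] w 0.087 F [-0.2 -0.5 -0.4]
x [ 0.323 -0.927  0.193] y [-0.944 -0.33  -0.002] z [ 0.065 -0.182 -0.981] q [ 0.754  0.097  0.445  1.245 -0.035  1.615 -0.047] sum 2.957
```

```bash
cat > kin.py <<'E'
import numpy as np
from scipy.optimize import least_squares
from scipy.spatial.transform import Rotation as R
def rz(a): return R.from_euler('z',a).as_matrix()
def ry(a): return R.from_euler('y',a).as_matrix()
def fk(q,p):
    h,L1,L2,L3,e1,e2,w1,o7,b=p
    s=-1
    M=rz(s*q[0]);P=np.array([0,0,h])+M@[b,0,0]
    M=M@ry(q[1])@rz(s*q[2]);P=P+M@[e1,0,L1]
    M=M@ry(q[3]);P=P+M@[e2,0,0]
    M=M@rz(s*q[4]);P=P+M@[0,0,L2]
    M=M@ry(q[5]);P=P+M@[w1,0,L3]
    M=M@rz(s*q[6]+o7)
    return P,M
E
cat > fit.py <<'E'
from kin import *
D=[([1.2113949,0.33268487,-0.06468306,1.46070084,0.02160052,1.34992582,-0.08849606],[0.20644149,-0.58962447,0.22198551],[-2.75306970e-04,8.15620408e-01,-5.78587148e-01,-4.31527111e-04]),
([0.856,0.249,0.478,0.662,-0.147,2.058,-0.007],[0.1834,-0.5262,0.6593],[0.056,0.811,-0.577,0.08]),
([0.754,0.097,0.445,1.245,-0.035,1.615,-0.047],[ 0.1957,-0.5598,0.4761],[0.055,0.811,-0.576,0.079])]
def res(p):
    r=[]
    for q,x,w in D:
        P,M=fk(q,p); T=R.from_quat([w[1],w[2],w[3],w[0]]).as_matrix()
        r+=list((P-x)*5)+list((M-T).ravel())
    return r
best=None
for o in (0,np.pi/2,np.pi,-np.pi/2):
    s=least_squares(res,[.3,.4,.4,.3,0,0,0,o,0]); 
    if best is None or s.cost<best.cost: best=s
print(best.cost,best.x.round(4),np.round(best.fun,3)); np.save('p.npy',best.x)
E
python3 fit.py
```

```text
0.03571701319907901 [ 2.647e-01  4.582e-01  4.789e-01  3.603e-01  4.730e-02  6.000e-04
 -5.150e-02  3.142e+00 -9.090e-02] [ 0.233  0.11  -0.03  -0.    -0.     0.    -0.     0.    -0.     0.
  0.    -0.     0.033  0.003 -0.016  0.001  0.     0.     0.    -0.001
  0.001 -0.001 -0.    -0.     0.02   0.019  0.046 -0.    -0.    -0.
  0.     0.    -0.001  0.001  0.     0.   ]
```

```bash
cat > kin.py <<'E'
import numpy as np, json, os
from scipy.optimize import least_squares
from scipy.spatial.transform import Rotation as R
def rz(a): c,s=np.cos(a),np.sin(a); return np.array([[c,-s,0],[s,c,0],[0,0,1]])
def ry(a): c,s=np.cos(a),np.sin(a); return np.array([[c,0,s],[0,1,0],[-s,0,c]])
# p: base h,bx,by ; elbow (e1,ey,L1); e2; wrist y offset wy, L2 ; tool w1,wty,L3
P0=np.array([.3,0,0,0,0,.4,0,0,.4,0,0,.3])
def fk(q,p):
    h,bx,by,e1,ey,L1,e2,wy,L2,w1,ty,L3=p
    M=rz(-q[0]);P=np.array([0,0,h])+M@[bx,by,0]
    M=M@ry(q[1])@rz(-q[2]);P=P+M@[e1,ey,L1]
    M=M@ry(q[3])@rz(-q[4]);P=P+M@[e2,wy,L2]
    M=M@ry(q[5]);P=P+M@[w1,ty,L3]
    return P,M@rz(np.pi-q[6])
def lean(q,pf=None):
    return 
def log():
    from rig import arm
    s=arm.get_state()
    L=json.load(open('log.json')) if os.path.exists('log.json') else [
([1.2113949,0.33268487,-0.06468306,1.46070084,0.02160052,1.34992582,-0.08849606],[0.20644149,-0.58962447,0.22198551],[-2.75306970e-04,8.15620408e-01,-5.78587148e-01,-4.31527111e-04]),
([0.856,0.249,0.478,0.662,-0.147,2.058,-0.007],[0.1834,-0.5262,0.6593],[0.056,0.811,-0.577,0.08])]
    L.append((list(s['qpos']),list(s['ee_pos']),list(s['eef_rot']))); json.dump(L,open('log.json','w'))
def fit(lam=.02):
    L=json.load(open('log.json'))
    def res(p):
        r=list((p-P0)*lam)
        for q,x,w in L: r+=list((fk(q,p)[0]-x)*10)
        return r
    s=least_squares(res,P0); return s.x,[np.linalg.norm(fk(q,s.x)[0]-x) for q,x,w in L]
E
cat >> st.py <<'E'
import kin; kin.log()
p,r=kin.fit(); np.save('p.npy',p); print('fit',p.round(3),'res mm',np.round(np.array(r)*1000,1))
E
python3 st.py
```

```text
1.775 pos [ 0.1957 -0.5598  0.4761] w 0.087 F [-0.2 -0.5 -0.4]
x [ 0.323 -0.927  0.193] y [-0.944 -0.33  -0.002] z [ 0.065 -0.182 -0.981] q [ 0.754  0.097  0.445  1.245 -0.035  1.615 -0.047] sum 2.957
fit [ 0.266  0.002 -0.017  0.002 -0.029  0.444  0.002  0.     0.489  0.
  0.     0.353] res mm [0. 0. 0.]
```

Call:
{"name": "servo_tool", "arguments": {
  "steps": [
    [0, [-0.41, 0, 0], 0],
    [0, [-0.41, 0, 0], 0],
    [0, [-0.41, 0, 0], 0],
    [0, [-0.41, 0, 0], 0],
    [0, [-0.41, 0, 0], 0]
  ]
}}

```text
time_s: 2.4
ee_pos: [0.11, -0.3128, 0.4076]
eef_rot: [0.042, 0.815, -0.574, 0.066]
contact_force: [-0.7, 0.7, 1.0]
grip_width: 0.0872
```

```bash
python3 st.py
```

```text
2.4 pos [ 0.11   -0.3128  0.4076] w 0.0872 F [-0.7  0.7  1. ]
x [ 0.332 -0.931  0.155] y [-0.941 -0.337 -0.008] z [ 0.059 -0.143 -0.988] q [ 0.881 -0.498  0.112  1.852  0.084  1.632 -0.232] sum 2.986
fit [ 0.252 -0.    -0.024  0.001 -0.03   0.448  0.001  0.004  0.489 -0.001
  0.004  0.344] res mm [0.1 0.1 0.1 0.1]
```

Call:
{"name": "servo_tool", "arguments": {
  "steps": [
    [0, [-0.3, 0, 0], 0],
    [0, [-0.3, 0, 0], 0]
  ]
}}

```text
time_s: 2.65
ee_pos: [0.0933, -0.2857, 0.3596]
eef_rot: [0.002, 0.814, -0.58, 0.036]
contact_force: [-0.2, -0.9, -0.8]
grip_width: 0.0874
```

```bash
python3 st.py
```

```text
2.65 pos [ 0.0933 -0.2857  0.3596] w 0.0874 F [-0.2 -0.9 -0.8]
x [ 0.324 -0.944  0.061] y [-0.944 -0.327 -0.039] z [ 0.056 -0.045 -0.997] q [ 1.023 -0.5    0.071  1.948  0.005  1.627 -0.152] sum 3.075
fit [ 0.258 -0.    -0.022 -0.    -0.024  0.449  0.     0.     0.49  -0.
  0.     0.351] res mm [0.1 0.2 0.1 0.  0.1]
```

Call:
{"name": "servo_tool", "arguments": {
  "steps": [
    [0, [-0.12, 0, 0], 0]
  ]
}}

```text
time_s: 2.78
ee_pos: [0.0914, -0.2784, 0.36]
eef_rot: [0.0, 0.815, -0.578, 0.035]
contact_force: [0.3, 0.8, 2.6]
grip_width: 0.087
```

```bash
python3 st.py
```

```text
2.775 pos [ 0.0914 -0.2784  0.36  ] w 0.087 F [0.3 0.8 2.6]
x [ 0.33  -0.942  0.058] y [-0.942 -0.332 -0.04 ] z [ 0.057 -0.041 -0.998] q [ 1.21  -0.5   -0.042  1.95  -0.057  1.63  -0.066] sum 3.081
fit [ 0.258 -0.    -0.022 -0.    -0.024  0.449  0.    -0.     0.49  -0.
 -0.     0.351] res mm [0.1 0.2 0.1 0.  0.  0. ]
```

Call:
{"name": "servo_tool", "arguments": {
  "steps": [
    [0, [0.05, -0.387, -0.1], 0],
    [0, [0.05, -0.387, -0.1], 0],
    [0, [0.05, -0.387, -0.1], 0],
    [0, [0.05, -0.387, -0.1], 0]
  ]
}}

```text
time_s: 3.28
ee_pos: [0.3181, -0.2282, 0.4329]
eef_rot: [0.002, 0.814, -0.579, 0.036]
contact_force: [-0.0, -1.9, 0.0]
grip_width: 0.0869
```

Call:
{"name": "servo_tool", "arguments": {
  "steps": [
    [0, [0.05, -0.387, -0.1], 0],
    [0, [0.05, -0.387, -0.1], 0],
    [0, [0.05, -0.387, -0.1], 0],
    [0, [0.05, -0.387, -0.1], 0]
  ]
}}

```text
time_s: 3.78
ee_pos: [0.5434, -0.1784, 0.5038]
eef_rot: [0.002, 0.814, -0.58, 0.037]
contact_force: [-0.2, -0.8, 0.9]
grip_width: 0.0871
```

Call:
{"name": "servo_tool", "arguments": {
  "steps": [
    [0, [0, 0, -0.3], 0.11],
    [0, [0, 0, -0.3], 0.11],
    [0, [0, 0, -0.3], 0.11],
    [0, [0, 0, -0.3], 0.08]
  ]
}}

```text
time_s: 4.28
ee_pos: [0.5419, -0.1821, 0.5677]
eef_rot: [-0.003, -0.702, 0.712, -0.019]
contact_force: [0.5, -0.8, -1.4]
grip_width: 0.087
```

```bash
python3 st.py
```

```text
4.275 pos [ 0.5419 -0.1821  0.5677] w 0.087 F [ 0.5 -0.8 -1.4]
x [-0.016 -0.999  0.032] y [-1.     0.015 -0.022] z [ 0.022 -0.032 -0.999] q [ 0.264  0.289 -0.058  0.791  0.048  2.035 -1.355] sum 3.114
fit [ 0.258 -0.    -0.022 -0.    -0.024  0.449  0.     0.     0.49  -0.
  0.     0.351] res mm [0.1 0.2 0.2 0.  0.  0.  0.1]
```

Call:
{"name": "servo_tool", "arguments": {
  "steps": [
    [0, [0, 0, -0.41], 0],
    [0, [0, 0, -0.41], 0],
    [0, [0, 0, -0.41], 0],
    [0, [0, 0, -0.41], 0],
    [0, [0, 0, -0.41], 0]
  ]
}}

```text
time_s: 4.9
ee_pos: [0.4951, -0.1637, 0.672]
eef_rot: [0.035, -0.698, 0.708, -0.098]
contact_force: [0.2, 0.9, 0.2]
grip_width: 0.0873
```

```bash
python3 st.py
```

```text
4.9 pos [ 0.4951 -0.1637  0.672 ] w 0.0873 F [0.2 0.9 0.2]
x [-0.022 -0.996  0.087] y [-0.982  0.005 -0.188] z [ 0.186 -0.09  -0.978] q [-0.324  0.172  0.737  0.743 -0.118  2.058 -1.258] sum 2.973
fit [ 0.258 -0.    -0.022 -0.    -0.024  0.449  0.     0.     0.49  -0.
  0.     0.351] res mm [0.  0.3 0.1 0.  0.  0.  0.  0.1]
```

Call:
{"name": "servo_tool", "arguments": {
  "steps": [
    [0, [0, 0, -0.41], 0],
    [0, [0, 0, -0.41], 0],
    [0, [0, 0, -0.41], 0],
    [0, [0, 0, -0.41], 0],
    [0, [0, 0, -0.41], 0]
  ]
}}

```text
time_s: 5.52
ee_pos: [0.446, -0.1466, 0.7655]
eef_rot: [0.08, -0.689, 0.695, -0.188]
contact_force: [-1.1, 0.8, 1.5]
grip_width: 0.0866
```

```bash
python3 st.py
```

```text
5.525 pos [ 0.446  -0.1466  0.7655] w 0.0866 F [-1.1  0.8  1.5]
x [-0.037 -0.988  0.148] y [-0.928 -0.021 -0.371] z [ 0.37  -0.151 -0.917] q [-1.159 -0.017  1.316  0.682  0.121  2.058 -1.34 ] sum 2.724
fit [ 0.258 -0.    -0.022 -0.    -0.024  0.449  0.     0.     0.49  -0.
  0.     0.351] res mm [0.  0.3 0.1 0.  0.1 0.  0.  0.1 0. ]
```

Call:
{"name": "servo_tool", "arguments": {
  "steps": [
    [0, [0, 0, -0.41], 0],
    [0, [0, 0, -0.41], 0],
    [0, [0, 0, -0.41], 0]
  ]
}}

```text
time_s: 5.9
ee_pos: [0.4357, -0.1466, 0.7772]
eef_rot: [0.088, -0.689, 0.692, -0.198]
contact_force: [-0.3, -0.9, -0.2]
grip_width: 0.0868
```

```bash
python3 st.py
```

```text
5.9 pos [ 0.4357 -0.1466  0.7772] w 0.0868 F [-0.3 -0.9 -0.2]
x [-0.035 -0.988  0.152] y [-0.918 -0.028 -0.396] z [ 0.395 -0.153 -0.906] q [-0.568 -0.014  0.716  0.663  0.115  2.058 -1.348] sum 2.707
fit [ 0.258 -0.    -0.022 -0.    -0.024  0.449  0.     0.     0.49  -0.
  0.     0.351] res mm [0.  0.3 0.1 0.  0.  0.  0.  0.1 0.1 0. ]
```

Call:
{"name": "servo_tool", "arguments": {
  "steps": [
    [0, [0, 0, 0], 0.117],
    [0, [0, 0, 0], 0.117],
    [0, [0, 0, 0.2], 0]
  ]
}}

```text
time_s: 6.28
ee_pos: [0.4474, -0.1535, 0.7507]
eef_rot: [0.123, -0.547, 0.808, -0.18]
contact_force: [-0.2, -1.6, -0.1]
grip_width: 0.0869
```

```bash
python3 st.py
```

```text
6.275 pos [ 0.4474 -0.1535  0.7507] w 0.0869 F [-0.2 -1.6 -0.1]
x [-0.37  -0.929 -0.001] y [-0.84   0.336 -0.426] z [ 0.396 -0.156 -0.905] q [-0.604 -0.076  0.667  0.79   0.191  1.981 -1.764] sum 2.695
fit [ 0.258 -0.    -0.022 -0.    -0.024  0.449  0.     0.     0.49  -0.
  0.     0.351] res mm [0.  0.3 0.1 0.  0.  0.  0.  0.1 0.1 0.  0. ]
```

```bash
cat > mv.py <<'E'
import sys; from h import *
from scipy.spatial.transform import Rotation as R
s=arm.get_state(); q=s['eef_rot']; M=R.from_quat([q[1],q[2],q[3],q[0]]).as_matrix()
d=M.T@(np.array([float(a) for a in sys.argv[1:4]])-s['ee_pos'])/.15
print('total units',d.round(3),'min rows',np.linalg.norm(d)/.41)
E
```

Call:
{"name": "servo_tool", "arguments": {
  "steps": [
    [0, [0.005, 0.096, 0.35], 0],
    [0, [0.005, 0.096, 0.35], 0],
    [0, [0.005, 0.096, 0.35], 0],
    [0, [0.005, 0.096, 0.35], 0],
    [0, [0, 0.096, 0.35], 0]
  ]
}}

```text
time_s: 6.9
ee_pos: [0.4889, -0.1721, 0.4796]
eef_rot: [0.122, -0.55, 0.807, -0.179]
contact_force: [0.7, -0.5, 0.5]
grip_width: 0.0867
```

Call:
{"name": "servo_tool", "arguments": {
  "steps": [
    [0, [0, 0.096, 0.35], 0],
    [0, [0, 0.096, 0.35], 0],
    [0, [0, 0.096, 0.35], 0],
    [0, [0, 0.096, 0.35], 0]
  ]
}}

```text
time_s: 7.4
ee_pos: [0.5231, -0.1855, 0.2652]
eef_rot: [0.123, -0.55, 0.807, -0.179]
contact_force: [0.8, -0.2, -0.3]
grip_width: 0.0872
```

```bash
python3 st.py; python3 -c "
from h import *
snap('wrist','w1')"
```

```text
7.4 pos [ 0.5231 -0.1855  0.2652] w 0.0872 F [ 0.8 -0.2 -0.3]
x [-0.366 -0.931 -0.001] y [-0.843  0.332 -0.424] z [ 0.394 -0.154 -0.906] q [-0.613 -0.294  0.706  2.005  0.367  0.959 -1.984] sum 2.67
fit [ 0.258 -0.    -0.022 -0.    -0.024  0.449 -0.    -0.     0.49  -0.
 -0.     0.352] res mm [0.  0.3 0.1 0.  0.  0.  0.  0.1 0.  0.  0.  0. ]
```

View pics/w1.png

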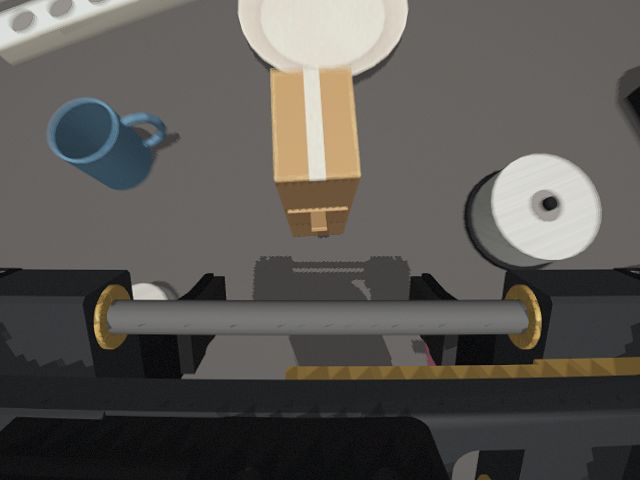

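```bash
python3 - <<'E'
from h import *
a=cv2.imread('pics/w1.png'); cv2.imwrite('pics/w1c.png',cv2.resize(a[50:250,250:390],None,fx=4,fy=3,interpolation=cv2.INTER_CUBIC))
c=load('w1')
yaw=np.radians(-18); C=np.array([.645,-.231,0]); ex=np.array([np.cos(yaw),np.sin(yaw),0]); ey=np.array([-ex[1],ex[0],0])
W=lambda x,y,z: C+ex*x+ey*y+[0,0,z]
for n,p in dict(FR=(-.045,-.031,.195),FL=(-.045,.031,.195),RR=(.045,-.031,.195),RL=(.045,.031,.195),tab=(-.061,0,.129),tip=(-.0675,0,.1354)).items(): print(n,proj(c,W(*p)).round(1))
t=load('top0')
for n,p in dict(tip=(-.0675,0,.1354)).items(): print(n,proj(t,W(*p)).round(1))
E
```

```text
FR [360.7 174.1]
FL [272.5 179.2]
RR [350.4  62. ]
RL [268.4  66.4]
tab [317.9 221.5]
tip [318.3 227.1]
tip [387.  216.6]
```

View pics/w1c.png

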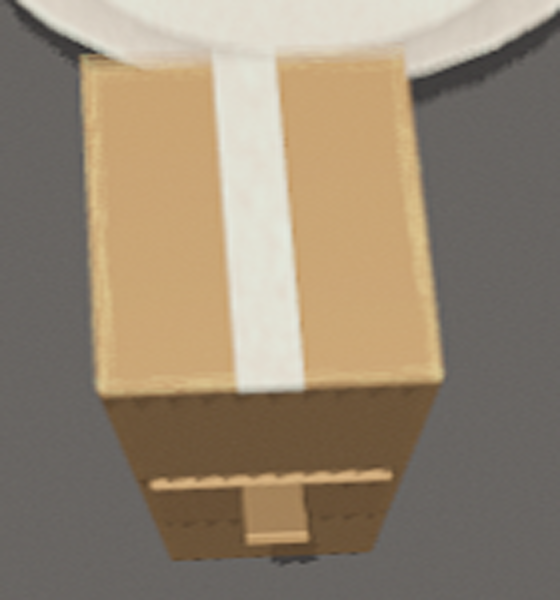

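```bash
python3 - <<'E'
from h import *
from scipy.optimize import least_squares
c=load('w1');t=load('top0');s=load('scene0')
K_={'FR':(-.045,-.031,.195),'FL':(-.045,.031,.195),'RR':(.045,-.031,.195),'RL':(.045,.031,.195),'tip':(-.0675,0,.1354)}
O={'t':(t,{'RL':(392.6,164.6),'RR':(417.7,173.1),'FR':(406.9,207.7),'FL':(381.5,199.2),'tip':(387.3,218.8)}),
'w':(c,{'FL':(275.5,179.3),'FR':(360.3,176.5),'RL':(270.5,69),'RR':(351,69.7),'tip':(319.3,230.5)}),
's':(s,{'RL':(257.8,309),'RR':(230.7,305.8),'FR':(239.7,271.8),'FL':(264.8,274.8)})}
def W(p,k):
    x,y,z=k; c_,s_=np.cos(p[2]),np.sin(p[2]); return [p[0]+c_*x-s_*y,p[1]+s_*x+c_*y,z]
def go(vs):
    def res(p):
        return np.concatenate([(proj(O[v][0],W(p,K_[k]))-o)*(np.linalg.norm(O[v][0]['R']@W(p,K_[k])+O[v][0]['t']))/K(O[v][0])*1000 for v in vs for k,o in O[v][1].items()])
    r=least_squares(res,[.645,-.231,-.314]); print(vs,r.x.round(4),np.degrees(r.x[2]).round(2),'rms mm',np.sqrt(np.mean(r.fun**2)).round(2)); return r
for v in ('t','w','s','tw','tws'): r=go(v)
print(r.fun.reshape(-1,2).round(1).tolist())
E
```

```text
t [ 0.6425 -0.2311 -0.3006] -17.23 rms mm 1.1
w [ 0.6421 -0.231  -0.3248] -18.61 rms mm 1.56
s [ 0.6474 -0.2295 -0.325 ] -18.62 rms mm 0.58
tw [ 0.6423 -0.2311 -0.3127] -17.91 rms mm 1.44
tws [ 0.6435 -0.2307 -0.3139] -17.99 rms mm 2.01
[[0.8, -0.0], [-0.4, -0.5], [-1.7, -0.3], [-0.5, -0.3], [-1.0, -4.1], [-1.9, 1.4], [0.6, -0.3], [-1.5, -0.7], [-0.2, -5.0], [-0.5, -1.4], [-1.4, -4.2], [-0.8, -3.6], [-2.8, -2.1], [-1.5, -2.9]]
```

Call:
{"name": "servo_tool", "arguments": {
  "steps": [
    [0, [0.01, 0, 0.35], 0],
    [0, [0, 0, 0.3], 0],
    [0, [0, 0, 0.25], 0]
  ]
}}

```text
time_s: 7.82
ee_pos: [0.5768, -0.2074, 0.1445]
eef_rot: [0.123, -0.55, 0.806, -0.179]
contact_force: [0.4, 2.7, -0.9]
grip_width: 0.0871
```

```bash
python3 st.py; python3 mv.py .5837 -.212 .123; python3 -c "
from h import *
snap('wrist','w2');c=snap('top','t2');cv2.imwrite('pics/t2c.png',cv2.resize(c['pixels'][150:290,310:470,::-1],None,fx=5,fy=4))"
```

```text
7.825 pos [ 0.5768 -0.2074  0.1445] w 0.0871 F [ 0.4  2.7 -0.9]
x [-0.365 -0.931 -0.   ] y [-0.843  0.33  -0.424] z [ 0.395 -0.154 -0.906] q [-0.691  0.082  0.981  2.047 -0.046  0.613 -1.639] sum 2.742
fit [ 0.258 -0.    -0.022 -0.    -0.024  0.449 -0.    -0.     0.49  -0.
 -0.     0.352] res mm [0.  0.3 0.  0.  0.  0.  0.  0.1 0.  0.  0.  0.1 0. ]
total units [0.012 0.012 0.153] min rows 0.3743461169220612
```

View pics/w2.png

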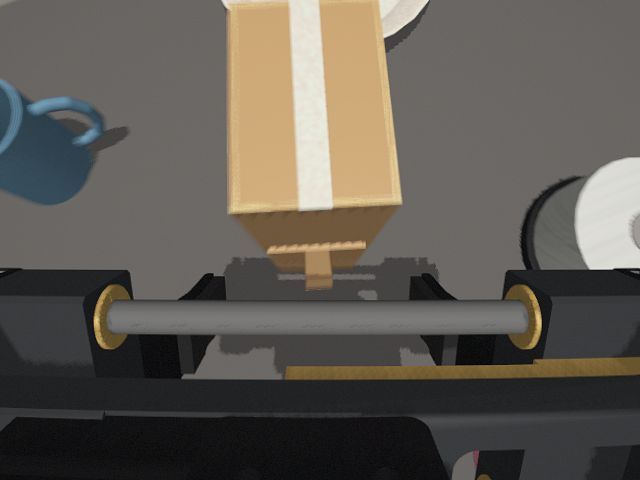

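View pics/t2c.png

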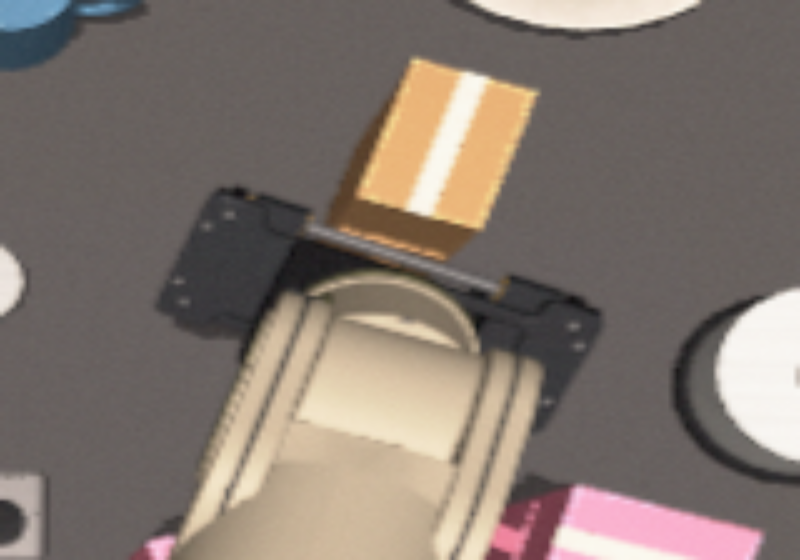

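Call:
{"name": "servo_tool", "arguments": {
  "steps": [
    [0, [0.01, 0.01, 0.15], 0],
    [0.6, [0, 0, 0], 0],
    [1, [0, 0, 0], 0],
    [1, [0, 0, 0], 0],
    [1, [0, 0, 0], 0]
  ]
}}

```text
time_s: 8.55
ee_pos: [0.5833, -0.2118, 0.1244]
eef_rot: [0.123, -0.55, 0.807, -0.179]
contact_force: [-0.9, 0.5, -0.7]
grip_width: 0.0548
```

```bash
python3 st.py|head -1; python3 mv.py .5837 -.212 .123; python3 -c "
from h import *
snap('wrist','w3')"
```

```text
8.55 pos [ 0.5833 -0.2118  0.1244] w 0.0548 F [-0.9  0.5 -0.7]
total units [0.    0.001 0.01 ] min rows 0.02399757427656102
```

View pics/w3.png

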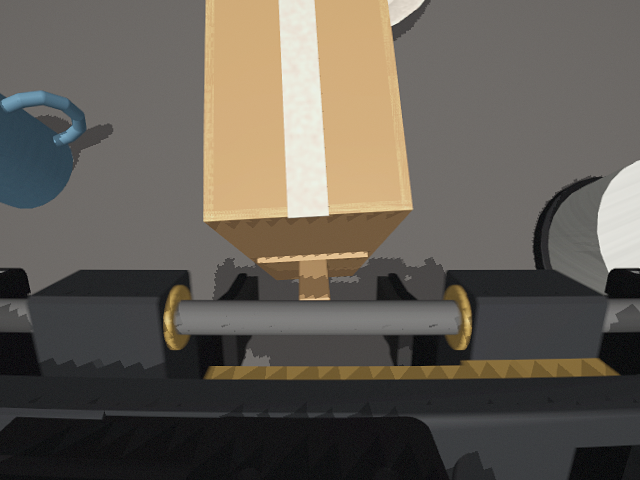

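Tab (315,280) sits centred between the closing fingers. Continue closing.

Call:
{"name": "servo_tool", "arguments": {
  "steps": [
    [1, [0, 0, 0], 0],
    [1, [0, 0, 0], 0],
    [1, [0, 0, 0], 0],
    [1, [0, 0, 0], 0],
    [1, [0, 0, 0], 0]
  ]
}}

```text
time_s: 9.22
ee_pos: [0.583, -0.212, 0.1235]
eef_rot: [0.122, -0.55, 0.807, -0.179]
contact_force: [-0.9, 0.7, 0.4]
grip_width: 0.0126
```

Call:
{"name": "servo_tool", "arguments": {
  "steps": [
    [1, [0, 0, 0], 0],
    [1, [0, 0, 0], 0]
  ]
}}

```text
time_s: 9.48
ee_pos: [0.583, -0.212, 0.1235]
eef_rot: [0.122, -0.55, 0.807, -0.179]
contact_force: [-0.2, -0.3, -0.1]
grip_width: 0.0125
```

```bash
python3 st.py|head -1; python3 -c "
from h import *
snap('wrist','w4')"
```

```text
9.475 pos [ 0.583  -0.212   0.1235] w 0.0125 F [-0.2 -0.3 -0.1]
```

View pics/w4.png

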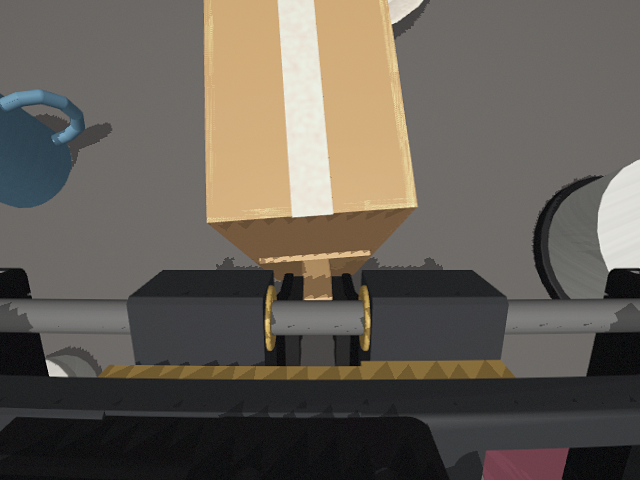

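Call:
{"name": "servo_tool", "arguments": {
  "steps": [
    [1, [0.003, 0.056, 0.003], 0],
    [1, [0.003, 0.056, 0.003], 0],
    [1, [0.003, 0.055, 0.015], 0],
    [1, [0.003, 0.055, 0.015], 0]
  ]
}}

```text
time_s: 10.02
ee_pos: [0.5565, -0.2034, 0.1047]
eef_rot: [0.123, -0.55, 0.806, -0.18]
contact_force: [1.0, -0.3, 1.4]
grip_width: 0.0125
```

Call:
{"name": "servo_tool", "arguments": {
  "steps": [
    [1, [0.002, 0.049, 0.032], 0],
    [1, [0.002, 0.049, 0.032], 0],
    [1, [0, 0.038, 0.042], 0],
    [1, [0, 0.038, 0.042], 0]
  ]
}}

```text
time_s: 10.52
ee_pos: [0.5425, -0.1989, 0.0726]
eef_rot: [0.122, -0.55, 0.807, -0.179]
contact_force: [-0.8, 1.3, 1.2]
grip_width: 0.0115
```

```bash
python3 st.py|head -1; python3 -c "
from h import *
snap('wrist','w5');c=snap('top','t5');cv2.imwrite('pics/t5c.png',cv2.resize(c['pixels'][150:290,310:470,::-1],None,fx=5,fy=4))"
```

```text
10.525 pos [ 0.5425 -0.1989  0.0726] w 0.0115 F [-0.8  1.3  1.2]
```

View pics/w5.png

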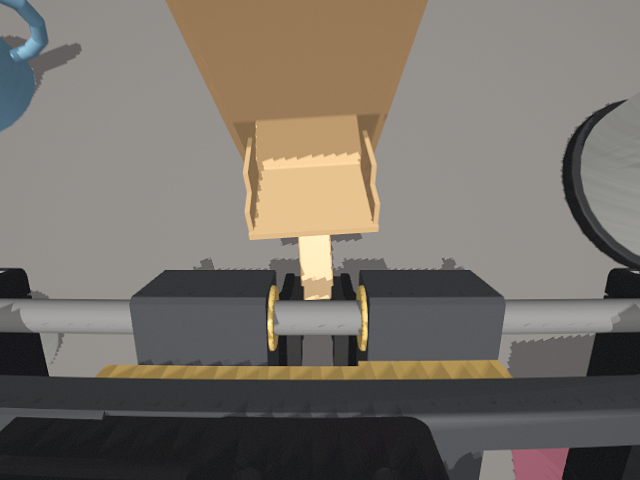

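Call:
{"name": "servo_tool", "arguments": {
  "steps": [
    [1, [0, 0.02, 0.045], 0],
    [1, [0, 0.02, 0.045], 0],
    [1, [0, 0, 0], 0]
  ]
}}

```text
time_s: 11.0
ee_pos: [0.543, -0.1992, 0.0583]
eef_rot: [0.122, -0.55, 0.807, -0.179]
contact_force: [-1.0, 1.8, 0.5]
grip_width: 0.0117
```

```bash
python3 st.py|head -1; python3 -c "
from h import *
snap('wrist','w6');c=snap('top','t6');cv2.imwrite('pics/t6c.png',cv2.resize(c['pixels'][150:290,310:470,::-1],None,fx=5,fy=4))"
```

```text
11.0 pos [ 0.543  -0.1992  0.0583] w 0.0117 F [-1.   1.8  0.5]
```

View pics/w6.png

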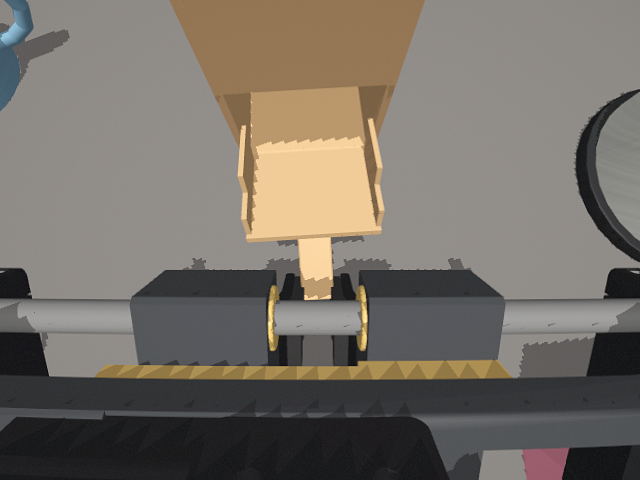

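View pics/t6c.png

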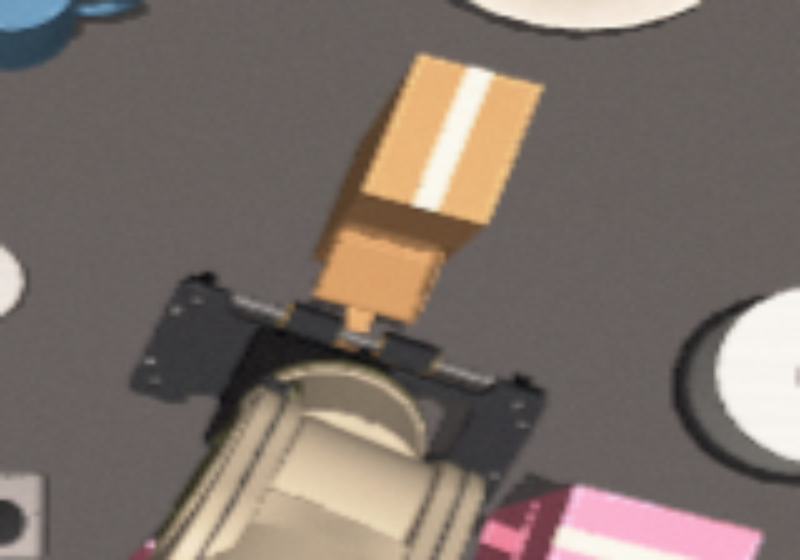

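Call:
{"name": "servo_tool", "arguments": {
  "steps": [
    [0, [0, 0, 0], 0],
    [0, [0, 0, 0], 0],
    [0, [0, 0, 0], 0],
    [0, [0, 0, -0.1], 0],
    [0, [0, 0, -0.3], 0]
  ]
}}

```text
time_s: 11.72
ee_pos: [0.5254, -0.1883, 0.099]
eef_rot: [0.122, -0.553, 0.805, -0.176]
contact_force: [0.4, 1.1, 1.8]
grip_width: 0.0534
```

Call:
{"name": "servo_tool", "arguments": {
  "steps": [
    [0, [0, 0, -0.4], 0],
    [0, [0, 0, -0.4], 0],
    [0, [0, 0, -0.4], 0],
    [0, [0, 0, -0.4], 0],
    [0, [0, 0, -0.4], 0]
  ]
}}

```text
time_s: 12.35
ee_pos: [0.4265, -0.1477, 0.3323]
eef_rot: [0.125, -0.557, 0.804, -0.166]
contact_force: [-0.4, -1.2, 1.0]
grip_width: 0.0866
```

```bash
python3 st.py; python3 -c "
from h import *
snap('wrist','w7')"
```

```text
12.35 pos [ 0.4265 -0.1477  0.3323] w 0.0866 F [-0.4 -1.2  1. ]
x [-0.349 -0.937 -0.016] y [-0.854  0.325 -0.407] z [ 0.386 -0.128 -0.913] q [-0.282 -0.497  0.314  2.038  0.288  1.184 -1.96 ] sum 2.725
fit [ 0.258 -0.    -0.022 -0.    -0.024  0.449  0.    -0.     0.49  -0.
 -0.     0.352] res mm [0.  0.3 0.  0.  0.  0.  0.  0.1 0.  0.  0.  0.  0.  0.  0.  0.  0.  0. ]
```

View pics/w7.png

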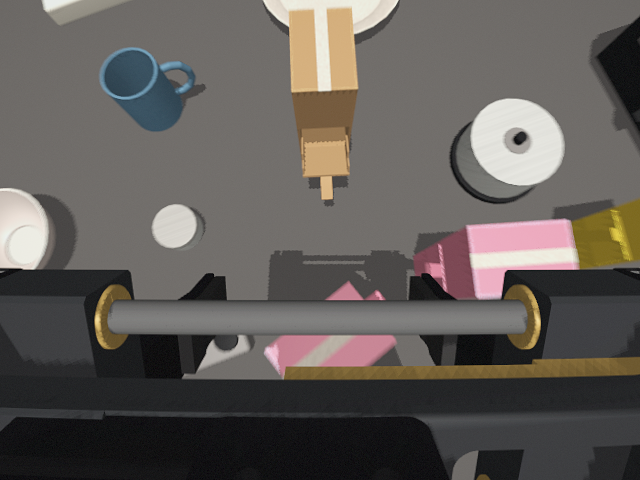

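Call:
{"name": "servo_tool", "arguments": {
  "steps": [
    [0, [0, 0.27, -0.12], 0],
    [0, [0, 0.27, -0.12], 0],
    [0, [0, 0.27, -0.12], 0],
    [0, [0, 0.27, -0.12], 0]
  ]
}}

```text
time_s: 12.9
ee_pos: [0.39, -0.1353, 0.3326]
eef_rot: [0.119, -0.56, 0.804, -0.161]
contact_force: [-0.2, -0.0, 1.3]
grip_width: 0.087
```

```bash
python3 st.py
```

```text
12.9 pos [ 0.39   -0.1353  0.3326] w 0.087 F [-0.2 -0.   1.3]
x [-0.343 -0.939 -0.011] y [-0.863  0.32  -0.392] z [ 0.371 -0.125 -0.92 ] q [ 0.495 -0.499 -0.205  2.057 -0.093  1.172 -1.61 ] sum 2.73
fit [ 0.258 -0.    -0.022 -0.    -0.024  0.449  0.    -0.     0.49   0.
 -0.     0.352] res mm [0.  0.3 0.  0.  0.  0.  0.  0.  0.  0.  0.  0.  0.  0.  0.  0.  0.  0.
 0. ]
```

Call:
{"name": "servo_tool", "arguments": {
  "steps": [
    [0, [0, 0.5, -0.2], 0],
    [0, [0, 0.5, -0.2], 0],
    [0, [0, 0.5, -0.2], 0],
    [0, [0, 0.5, -0.2], 0],
    [0, [0, 0.5, -0.2], 0]
  ]
}}

```text
time_s: 13.52
ee_pos: [0.3559, -0.1297, 0.3049]
eef_rot: [0.092, -0.554, 0.819, -0.117]
contact_force: [-0.3, -0.2, 0.1]
grip_width: 0.087
```

```bash
python3 st.py
```

```text
13.525 pos [ 0.3559 -0.1297  0.3049] w 0.087 F [-0.3 -0.2  0.1]
x [-0.37  -0.929 -0.021] y [-0.886  0.36  -0.293] z [ 0.279 -0.09  -0.956] q [ 0.323 -0.5   -0.081  2.093 -0.021  1.25  -1.704] sum 2.843
fit [ 0.258 -0.    -0.022 -0.    -0.024  0.449  0.    -0.     0.49   0.
 -0.     0.352] res mm [0.  0.3 0.  0.  0.  0.  0.  0.  0.  0.  0.  0.  0.  0.  0.  0.  0.  0.
 0.  0. ]
```

Call:
{"name": "servo_tool", "arguments": {
  "steps": [
    [0, [0, 0.5, -0.25], 0],
    [0, [0, 0.5, -0.25], 0],
    [0, [0, 0.5, -0.25], 0],
    [0, [0, 0.5, -0.25], 0],
    [0, [0, 0.5, -0.25], 0]
  ]
}}

```text
time_s: 14.15
ee_pos: [0.3299, -0.1014, 0.2939]
eef_rot: [0.07, -0.575, 0.812, -0.073]
contact_force: [-0.1, 1.7, 0.2]
grip_width: 0.0866
```

Call:
{"name": "servo_tool", "arguments": {
  "steps": [
    [0, [0, 0.5, -0.2], 0],
    [0, [0, 0.5, -0.2], 0],
    [0, [0, 0.5, -0.2], 0],
    [0, [0, 0.5, -0.2], 0],
    [0, [0, 0.5, -0.2], 0]
  ]
}}

```text
time_s: 14.78
ee_pos: [0.2957, -0.1012, 0.2831]
eef_rot: [0.044, -0.557, 0.829, -0.034]
contact_force: [-0.3, -0.1, 0.4]
grip_width: 0.0868
```

```bash
python3 st.py
```

```text
14.775 pos [ 0.2957 -0.1012  0.2831] w 0.0868 F [-0.3 -0.1  0.4]
x [-0.377 -0.926 -0.035] y [-0.92   0.378 -0.104] z [ 0.11  -0.007 -0.994] q [ 0.323 -0.5   -0.08   2.11  -0.06   1.422 -1.702] sum 3.032
fit [ 0.258 -0.    -0.022 -0.    -0.024  0.449  0.    -0.     0.49  -0.
 -0.     0.352] res mm [0.  0.3 0.  0.  0.  0.  0.  0.  0.  0.  0.  0.  0.  0.  0.  0.  0.  0.
 0.  0.  0. ]
```

Call:
{"name": "servo_tool", "arguments": {
  "steps": [
    [0, [0, 0.5, -0.15], 0],
    [0, [0, 0.5, -0.15], 0],
    [0, [0, 0.5, -0.15], 0],
    [0, [0, 0.5, -0.15], 0],
    [0, [0, 0.5, -0.15], 0]
  ]
}}

```text
time_s: 15.4
ee_pos: [0.2687, -0.0756, 0.2774]
eef_rot: [0.021, -0.576, 0.817, 0.007]
contact_force: [-0.4, 1.3, 1.2]
grip_width: 0.0871
```

Call:
{"name": "servo_tool", "arguments": {
  "steps": [
    [0, [0, 0.5, -0.12], 0],
    [0, [0, 0.5, -0.12], 0],
    [0, [0, 0.5, -0.12], 0],
    [0, [0, 0.5, -0.12], 0],
    [0, [0, 0.5, -0.12], 0]
  ]
}}

```text
time_s: 16.02
ee_pos: [0.2371, -0.0723, 0.2732]
eef_rot: [-0.002, -0.555, 0.831, 0.047]
contact_force: [-0.5, -1.2, 2.0]
grip_width: 0.0871
```

```bash
python3 st.py;  python3 -c "
from h import *
snap('scene','s8');snap('top','t8')"
```

```text
16.025 pos [ 0.2371 -0.0723  0.2732] w 0.0871 F [-0.5 -1.2  2. ]
x [-0.384 -0.922 -0.049] y [-0.922  0.38   0.08 ] z [-0.055  0.076 -0.996] q [ 0.324 -0.5   -0.08   2.129 -0.098  1.584 -1.706] sum 3.213
fit [ 0.258 -0.    -0.022 -0.    -0.024  0.449  0.    -0.     0.49  -0.
 -0.     0.352] res mm [0.  0.3 0.  0.  0.  0.  0.  0.  0.  0.  0.  0.  0.  0.  0.  0.  0.  0.
 0.  0.  0.  0. ]
```

View pics/s8.png

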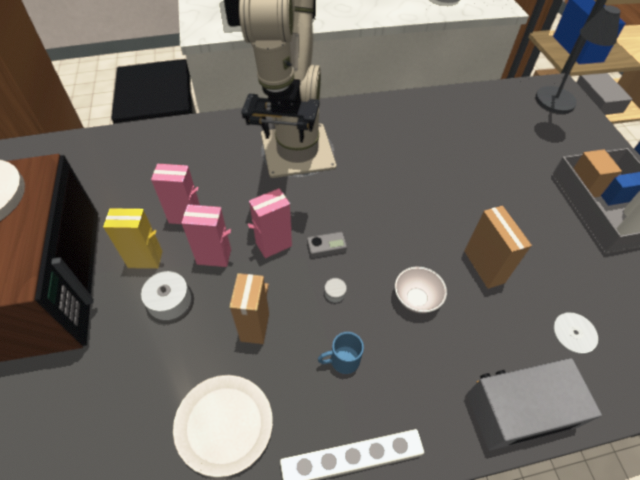

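Call:
{"name": "servo_tool", "arguments": {
  "steps": [
    [0, [-0.27, 0, -0.1], 0],
    [0, [0.12, 0.5, -0.1], 0],
    [0, [0.12, 0.5, -0.1], 0],
    [0, [0.12, 0.5, -0.1], 0],
    [0, [0.12, 0.5, -0.1], 0]
  ]
}}

```text
time_s: 16.75
ee_pos: [0.1344, 0.03, 0.2602]
eef_rot: [-0.175, -0.544, 0.816, 0.086]
contact_force: [1.3, 2.3, 0.1]
grip_width: 0.0871
```

```bash
python3 st.py
```

```text
16.75 pos [0.1344 0.03   0.2602] w 0.0871 F [1.3 2.3 0.1]
x [-0.347 -0.918  0.192] y [-0.858  0.394  0.331] z [-0.379 -0.049 -0.924] q [ 0.096 -0.499 -0.3    2.196 -0.151  1.82  -2.115] sum 3.516
fit [ 0.258 -0.    -0.022 -0.    -0.024  0.449  0.    -0.     0.49   0.
 -0.     0.352] res mm [0.  0.3 0.  0.  0.  0.  0.  0.  0.  0.  0.  0.  0.  0.  0.  0.  0.  0.
 0.  0.  0.  0.  0. ]
```

```bash
python3 mv.py .2 -.2 .36; python3 mv.py -.1 -.36 .36; python3 - <<'E'
import numpy as np
from kin import *
p=np.load('p.npy')
# check feasibility of poses with given u and position
lo=np.array([-2.6,-.5,-1.47,.16,-1.27,.06,-2.6]);hi=np.array([2.6,2.12,1.34,2.42,4.41,2.06,2.6])
def ik(X,u,xa=None,q0=None):
    u=np.array(u)/np.linalg.norm(u)
    def res(q):
        P,M=fk(q,p); r=list((P-X)*10)+list((M[:,2]+u)*3)
        if xa is not None: r+=list((M[:,0]-xa)*1)
        return np.array(r+list((q-q0)*1e-3))
    s=least_squares(res,np.clip(q0,lo+.01,hi-.01),bounds=(lo,hi)); return s.x,np.abs(res(s.x)[:6]).max()
q0=np.array([.1,-.4,-.3,2.1,-.15,1.8,-2.1])
for X in [(.2,-.2,.36),(-.1,-.36,.36),(-.18,-.31,.33),(-.1,-.45,.36)]:
    for q00 in (q0,np.array([1.7,0,0,1.8,0,1.4,-1])): print(X,[a.round(2) if hasattr(a,'round') else a for a in ik(np.array(X),(.379,.049,.924),None,q00)])
E
```

```text
total units [ 1.383 -0.759 -0.705] min rows 4.214448048572618
total units [3.057 0.537 0.106] min rows 7.574443601214647
(0.2, -0.2, 0.36) [array([ 0.37, -0.25,  0.01,  1.84,  0.2 ,  1.9 , -2.1 ]), np.float64(0.0)]
(0.2, -0.2, 0.36) [array([ 1.22, -0.28, -0.66,  1.81,  0.1 ,  1.85, -1.  ]), np.float64(0.0)]
(-0.1, -0.36, 0.36) [array([ 0.75, -0.43,  0.41,  1.92,  0.55,  1.73, -2.1 ]), np.float64(0.0)]
(-0.1, -0.36, 0.36) [array([ 1.64, -0.33, -0.22,  1.89,  0.32,  1.58, -1.  ]), np.float64(0.0)]
(-0.18, -0.31, 0.33) [array([ 1.23, -0.5 ,  0.22,  2.05,  0.5 ,  1.59, -2.1 ]), np.float64(0.0)]
(-0.18, -0.31, 0.33) [array([ 1.75, -0.45, -0.12,  2.03,  0.33,  1.48, -1.  ]), np.float64(0.0)]
(-0.1, -0.45, 0.36) [array([ 0.82, -0.19,  0.5 ,  1.76,  0.48,  1.6 , -2.1 ]), np.float64(0.0)]
(-0.1, -0.45, 0.36) [array([ 1.59, -0.12, -0.18,  1.73,  0.37,  1.55, -1.  ]), np.float64(0.0)]
```

Call:
{"name": "servo_tool", "arguments": {
  "steps": [
    [0, [0.277, -0.152, -0.141], 0],
    [0, [0.277, -0.152, -0.141], 0],
    [0, [0.277, -0.152, -0.141], 0],
    [0, [0.277, -0.152, -0.141], 0],
    [0, [0.277, -0.152, -0.141], 0]
  ]
}}

```text
time_s: 17.38
ee_pos: [0.2029, -0.2011, 0.3607]
eef_rot: [-0.173, -0.548, 0.814, 0.085]
contact_force: [1.6, 0.5, 0.0]
grip_width: 0.087
```

```bash
python3 st.py; python3 mv.py -.1 -.36 .36
```

```text
17.375 pos [ 0.2029 -0.2011  0.3607] w 0.087 F [1.6 0.5 0. ]
x [-0.341 -0.921  0.188] y [-0.862  0.386  0.329] z [-0.375 -0.05  -0.926] q [ 0.216 -0.263  0.132  1.84   0.219  1.906 -1.584] sum 3.483
fit [ 0.258 -0.    -0.022 -0.    -0.024  0.449  0.    -0.     0.49   0.
 -0.     0.352] res mm [0.  0.3 0.  0.  0.  0.  0.  0.  0.  0.  0.  0.  0.  0.  0.  0.  0.  0.
 0.  0.  0.  0.  0.  0. ]
total units [1.662 1.331 0.815] min rows 5.561060995299836
```

Call:
{"name": "servo_tool", "arguments": {
  "steps": [
    [0, [0.277, 0.222, 0.136], 0],
    [0, [0.277, 0.222, 0.136], 0],
    [0, [0.277, 0.222, 0.136], 0]
  ]
}}

```text
time_s: 17.75
ee_pos: [0.0493, -0.2795, 0.3598]
eef_rot: [-0.173, -0.548, 0.814, 0.086]
contact_force: [0.5, -1.5, -0.0]
grip_width: 0.0874
```

Call:
{"name": "servo_tool", "arguments": {
  "steps": [
    [0, [0.277, 0.222, 0.136], 0],
    [0, [0.277, 0.222, 0.136], 0],
    [0, [0.277, 0.222, 0.136], 0]
  ]
}}

```text
time_s: 18.12
ee_pos: [-0.103, -0.3585, 0.3599]
eef_rot: [-0.173, -0.547, 0.814, 0.085]
contact_force: [1.6, -0.4, 0.2]
grip_width: 0.0865
```

```bash
python3 st.py
```

```text
18.125 pos [-0.103  -0.3585  0.3599] w 0.0865 F [ 1.6 -0.4  0.2]
x [-0.341 -0.921  0.189] y [-0.862  0.387  0.328] z [-0.375 -0.051 -0.925] q [ 0.632 -0.474  0.487  1.927  0.587  1.764 -0.823] sum 3.217
fit [ 0.258 -0.    -0.022 -0.    -0.024  0.449  0.    -0.     0.49   0.
 -0.     0.352] res mm [0.  0.3 0.  0.  0.  0.  0.  0.  0.  0.  0.  0.  0.  0.  0.  0.  0.  0.
 0.  0.  0.  0.  0.  0.  0. ]
```

Call:
{"name": "servo_tool", "arguments": {
  "steps": [
    [0, [0.136, 0.345, 0.15], 0],
    [0, [-0.46, 0.19, -0.03], 0],
    [0, [-0.46, 0.19, -0.03], 0]
  ]
}}

```text
time_s: 18.5
ee_pos: [-0.1663, -0.3205, 0.3671]
eef_rot: [-0.17, -0.548, 0.816, 0.076]
contact_force: [0.5, 0.9, 0.7]
grip_width: 0.0869
```

```bash
python3 st.py
```

```text
18.5 pos [-0.1663 -0.3205  0.3671] w 0.0869 F [0.5 0.9 0.7]
x [-0.342 -0.919  0.195] y [-0.868  0.389  0.31 ] z [-0.361 -0.063 -0.931] q [ 1.172 -0.491  0.239  1.961  0.489  1.655 -0.533] sum 3.124
fit [ 0.258 -0.    -0.022 -0.    -0.024  0.449  0.    -0.     0.49   0.
 -0.     0.352] res mm [0.  0.3 0.  0.  0.  0.  0.  0.  0.  0.  0.  0.  0.  0.  0.  0.  0.  0.
 0.  0.  0.  0.  0.  0.  0.  0. ]
```

Call:
{"name": "servo_tool", "arguments": {
  "steps": [
    [0, [-0.46, 0.19, -0.03], 0],
    [0, [-0.46, 0.19, -0.03], 0],
    [0, [-0.46, 0.19, -0.03], 0]
  ]
}}

```text
time_s: 18.88
ee_pos: [-0.1611, -0.2943, 0.3707]
eef_rot: [-0.169, -0.56, 0.808, 0.078]
contact_force: [-0.2, 0.4, -0.3]
grip_width: 0.087
```

```bash
python3 st.py
```

```text
18.875 pos [-0.1611 -0.2943  0.3707] w 0.087 F [-0.2  0.4 -0.3]
x [-0.317 -0.93   0.185] y [-0.878  0.361  0.315] z [-0.36  -0.063 -0.931] q [ 1.755 -0.495 -0.136  1.973  0.299  1.57  -0.284] sum 3.048
fit [ 0.258 -0.    -0.022 -0.    -0.024  0.449  0.    -0.     0.49   0.
 -0.     0.352] res mm [0.  0.3 0.  0.  0.  0.  0.  0.  0.  0.  0.  0.  0.  0.  0.  0.  0.  0.
 0.  0.  0.  0.  0.  0.  0.  0.  0. ]
```

Nullspace has settled; keep pushing, it should tilt now.

Call:
{"name": "servo_tool", "arguments": {
  "steps": [
    [0, [-0.46, 0.19, -0.03], 0],
    [0, [-0.46, 0.19, -0.03], 0],
    [0, [-0.46, 0.19, -0.03], 0]
  ]
}}

```text
time_s: 19.25
ee_pos: [-0.1438, -0.2851, 0.3543]
eef_rot: [-0.151, -0.593, 0.785, 0.097]
contact_force: [1.3, -0.3, 0.5]
grip_width: 0.0867
```

```bash
python3 st.py
```

```text
19.25 pos [-0.1438 -0.2851  0.3543] w 0.0867 F [ 1.3 -0.3  0.5]
x [-0.25  -0.96   0.122] y [-0.902  0.277  0.331] z [-0.352 -0.027 -0.936] q [ 1.916 -0.498 -0.271  1.995  0.227  1.562 -0.168] sum 3.06
fit [ 0.258 -0.    -0.022 -0.    -0.024  0.449  0.    -0.     0.49   0.
 -0.     0.352] res mm [0.  0.3 0.  0.  0.  0.  0.  0.  0.  0.  0.  0.  0.  0.  0.  0.  0.  0.
 0.  0.  0.  0.  0.  0.  0.  0.  0.  0. ]
```

Call:
{"name": "servo_tool", "arguments": {
  "steps": [
    [0, [-0.5, 0.14, -0.05], 0],
    [0, [-0.5, 0.14, -0.05], 0],
    [0, [-0.5, 0.14, -0.05], 0],
    [0, [-0.5, 0.14, -0.05], 0]
  ]
}}

```text
time_s: 19.75
ee_pos: [-0.0896, -0.1833, 0.3175]
eef_rot: [-0.175, -0.599, 0.728, 0.283]
contact_force: [-1.5, 0.4, 1.0]
grip_width: 0.087
```

```bash
python3 st.py
```

```text
19.75 pos [-0.0896 -0.1833  0.3175] w 0.087 F [-1.5  0.4  1. ]
x [-0.22  -0.972 -0.084] y [-0.774  0.121  0.622] z [-0.594  0.202 -0.779] q [ 1.639 -0.499 -0.458  2.164  0.335  1.84  -0.465] sum 3.504
fit [ 0.258 -0.    -0.022 -0.    -0.024  0.449  0.    -0.     0.49   0.
 -0.     0.352] res mm [0.  0.3 0.  0.  0.  0.  0.  0.  0.  0.  0.  0.  0.  0.  0.  0.  0.  0.
 0.  0.  0.  0.  0.  0.  0.  0.  0.  0.  0. ]
```

```bash
python3 mv.py 0 -.32 .38; python3 - <<'E'
import numpy as np
M=np.array([[-.22,-.972,-.084],[-.774,.121,.622],[-.594,.202,-.779]])
print(M@np.array([.6,.12,.04])/.15)
E
```

```text
total units [ 0.719 -0.313 -0.863] min rows 2.8453844304993128
[-1.68       -2.83333333 -2.42213333]
```

Call:
{"name": "servo_tool", "arguments": {
  "steps": [
    [0, [0.24, -0.105, -0.29], 0],
    [0, [0.24, -0.105, -0.29], 0],
    [0, [0.24, -0.105, -0.29], 0]
  ]
}}

```text
time_s: 20.12
ee_pos: [-0.0115, -0.3229, 0.3826]
eef_rot: [-0.17, -0.585, 0.74, 0.284]
contact_force: [-0.1, -0.9, 0.3]
grip_width: 0.0869
```

Call:
{"name": "servo_tool", "arguments": {
  "steps": [
    [0, [-0.16, -0.27, -0.23], 0],
    [0, [-0.16, -0.27, -0.23], 0],
    [0, [-0.16, -0.27, -0.23], 0],
    [0, [-0.16, -0.27, -0.23], 0],
    [0, [-0.16, -0.27, -0.23], 0]
  ]
}}

```text
time_s: 20.75
ee_pos: [0.1035, -0.3104, 0.3761]
eef_rot: [-0.162, -0.59, 0.741, 0.277]
contact_force: [-0.8, 0.0, -1.1]
grip_width: 0.087
```

```bash
python3 st.py; python3 mv.py .6 -.2 .42
```

```text
20.75 pos [ 0.1035 -0.3104  0.3761] w 0.087 F [-0.8  0.  -1.1]
x [-0.252 -0.964 -0.087] y [-0.785  0.151  0.601] z [-0.566  0.22  -0.794] q [ 0.844  0.007 -0.029  1.668  0.299  2.052 -0.924] sum 3.728
fit [ 0.258 -0.    -0.022 -0.    -0.024  0.449  0.    -0.     0.49   0.
 -0.     0.352] res mm [0.  0.3 0.  0.  0.  0.  0.  0.  0.  0.  0.  0.  0.  0.  0.  0.  0.  0.
 0.  0.  0.  0.  0.  0.  0.  0.  0.  0.  0.  0. ]
total units [-1.57  -2.31  -1.945] min rows 8.300604113598677
```

Call:
{"name": "servo_tool", "arguments": {
  "steps": [
    [0, [-0.15, -0.35, -0.25], 0],
    [0, [-0.15, -0.35, -0.25], 0],
    [0, [-0.15, -0.35, -0.25], 0],
    [0, [-0.15, -0.35, -0.25], 0],
    [0, [-0.15, -0.35, -0.25], 0]
  ]
}}

```text
time_s: 21.38
ee_pos: [0.2193, -0.3134, 0.3537]
eef_rot: [-0.135, -0.589, 0.734, 0.31]
contact_force: [-1.1, -1.4, -2.8]
grip_width: 0.0867
```

```bash
python3 st.py; python3 mv.py .6 -.2 .42
```

```text
21.375 pos [ 0.2193 -0.3134  0.3537] w 0.0867 F [-1.1 -1.4 -2.8]
x [-0.269 -0.948 -0.167] y [-0.781  0.113  0.615] z [-0.564  0.296 -0.771] q [-0.084  0.342  1.019  1.52   0.036  2.056 -0.78 ] sum 3.918
fit [ 0.258 -0.    -0.022 -0.    -0.024  0.449  0.    -0.     0.49   0.
 -0.     0.352] res mm [0.  0.3 0.  0.  0.  0.  0.  0.  0.  0.  0.  0.  0.  0.  0.  0.  0.  0.
 0.  0.  0.  0.  0.  0.  0.  0.  0.  0.  0.  0.  0. ]
total units [-1.474 -1.624 -1.548] min rows 6.54893334148653
```

```bash
python3 mv.py .38 -.25 .5
```

```text
total units [-0.853 -0.189 -1.231] min rows 3.6815257133574253
```

Call:
{"name": "servo_tool", "arguments": {
  "steps": [
    [0, [-0.21, -0.05, -0.31], 0],
    [0, [-0.21, -0.05, -0.31], 0],
    [0, [-0.21, -0.05, -0.31], 0],
    [0, [-0.21, -0.05, -0.31], 0],
    [0, [-0.1, -0.05, -0.31], 0]
  ]
}}

```text
time_s: 22.0
ee_pos: [0.3566, -0.172, 0.3822]
eef_rot: [0.162, 0.681, -0.681, -0.214]
contact_force: [1.4, -1.1, 0.5]
grip_width: 0.087
```

```bash
python3 st.py; python3 mv.py .38 -.25 .5
```

```text
22.0 pos [ 0.3566 -0.172   0.3822] w 0.087 F [ 1.4 -1.1  0.5]
x [-0.019 -0.997 -0.071] y [-0.859 -0.02   0.512] z [-0.512  0.07  -0.856] q [-0.72   0.396  1.34   1.47  -0.121  2.057 -0.905] sum 3.923
fit [ 0.258 -0.    -0.022 -0.    -0.024  0.449  0.    -0.     0.49   0.
 -0.     0.352] res mm [0.  0.3 0.  0.  0.  0.  0.  0.  0.  0.  0.  0.  0.  0.  0.  0.  0.  0.
 0.  0.  0.  0.  0.  0.  0.  0.  0.  0.  0.  0.  0.  0. ]
total units [ 0.46   0.279 -0.789] min rows 2.3296816857415172
```

```bash
python3 mv.py .5 .05 .42
```

```text
total units [-1.511 -0.722 -0.602] min rows 4.34092237254825
```

Call:
{"name": "servo_tool", "arguments": {
  "steps": [
    [0, [-0.33, -0.16, -0.13], 0],
    [0, [-0.33, -0.16, -0.13], 0],
    [0, [-0.33, -0.16, -0.13], 0],
    [0, [-0.33, -0.16, -0.13], 0]
  ]
}}

```text
time_s: 22.5
ee_pos: [0.434, -0.0565, 0.3626]
eef_rot: [0.162, 0.683, -0.681, -0.211]
contact_force: [0.7, 0.5, -1.2]
grip_width: 0.087
```

```bash
python3 st.py; python3 mv.py .5 .05 .42
```

```text
22.5 pos [ 0.434  -0.0565  0.3626] w 0.087 F [ 0.7  0.5 -1.2]
x [-0.016 -0.998 -0.067] y [-0.861 -0.021  0.508] z [-0.508  0.066 -0.859] q [-0.217  0.291  0.354  1.349 -0.1    2.057 -1.44 ] sum 3.697
fit [ 0.258 -0.    -0.022 -0.    -0.024  0.449  0.    -0.     0.49   0.
 -0.     0.352] res mm [0.  0.3 0.  0.  0.  0.  0.  0.  0.  0.  0.  0.  0.  0.  0.  0.  0.  0.
 0.  0.  0.  0.  0.  0.  0.  0.  0.  0.  0.  0.  0.  0.  0. ]
total units [-0.741 -0.199 -0.506] min rows 2.2404609620255242
```

Call:
{"name": "servo_tool", "arguments": {
  "steps": [
    [0, [-0.36, 0, 0], 0],
    [0, [-0.36, 0, 0], 0],
    [0, [-0.36, 0, 0], 0],
    [0, [-0.36, 0, 0], 0],
    [0, [0, 0, -0.2], 0]
  ]
}}

```text
time_s: 23.12
ee_pos: [0.4386, 0.1668, 0.3728]
eef_rot: [0.172, 0.686, -0.675, -0.21]
contact_force: [0.9, -1.4, -1.0]
grip_width: 0.087
```

```bash
python3 st.py
```

```text
23.125 pos [0.4386 0.1668 0.3728] w 0.087 F [ 0.9 -1.4 -1. ]
x [ 0.001 -0.998 -0.056] y [-0.855 -0.03   0.518] z [-0.519  0.047 -0.853] q [-0.268  0.337 -0.056  1.25  -0.219  2.053 -1.932] sum 3.641
fit [ 0.258 -0.    -0.022 -0.    -0.024  0.449  0.    -0.     0.49   0.
 -0.     0.352] res mm [0.  0.4 0.  0.  0.  0.  0.  0.  0.  0.  0.  0.  0.  0.  0.  0.  0.  0.
 0.  0.  0.  0.  0.  0.  0.  0.  0.  0.  0.  0.  0.  0.  0.  0. ]
```

Call:
{"name": "servo_tool", "arguments": {
  "steps": [
    [0, [0, 0.2, -0.35], 0],
    [0, [0, 0.2, -0.35], 0],
    [0, [0, 0.2, -0.35], 0],
    [0, [0, 0.2, -0.35], 0]
  ]
}}

```text
time_s: 23.62
ee_pos: [0.4051, 0.1665, 0.4553]
eef_rot: [-0.098, -0.683, 0.695, 0.203]
contact_force: [0.1, -1.4, 1.4]
grip_width: 0.0872
```

```bash
python3 st.py
```

```text
23.625 pos [0.4051 0.1665 0.4553] w 0.0872 F [ 0.1 -1.4  1.4]
x [-0.048 -0.989 -0.141] y [-0.909 -0.016  0.416] z [-0.414  0.148 -0.898] q [ 0.337  0.251 -0.795  1.221 -0.167  2.057 -2.113] sum 3.528
fit [ 0.258 -0.    -0.022 -0.    -0.024  0.449  0.    -0.     0.49  -0.
 -0.     0.352] res mm [0.  0.4 0.  0.  0.  0.  0.  0.  0.  0.  0.  0.  0.  0.  0.  0.  0.  0.
 0.  0.  0.  0.  0.  0.  0.  0.  0.  0.  0.  0.  0.  0.  0.  0.  0. ]
```

```bash
cat > feas.py <<'E'
from kin import *
p=np.load('p.npy')
lo=np.array([-2.6,-.5,-1.47,.16,-1.27,.06,-2.6])+.01;hi=np.array([2.6,2.12,1.34,2.42,4.41,2.06,2.6])-.01
def ik(X,u,xa,q0):
    u=np.array(u)/np.linalg.norm(u)
    def res(q):
        P,M=fk(q,p); r=list((P-X)*10)+list((M[:,2]+u)*3)+list((M[:,0]-xa)*3)
        return np.array(r+list((q-q0)*1e-3))
    s=least_squares(res,np.clip(q0,lo+.01,hi-.01),bounds=(lo,hi)); return s.x,np.abs(res(s.x)[:9]).max()
def best(X,u,xa):
    B=None
    for q0 in ([.3,.9,0,.7,0,1.9,-1.6],[.3,.9,0,.7,0,1.9,1.6],[-.3,.9,0.4,.7,0,1.9,1.2],[.6,.9,-.5,.7,0,1.9,-1.2]):
        r=ik(np.array(X),u,xa,np.array(q0))
        if B is None or r[1]<B[1]: B=r
    return B
e=np.array([.951,-.309,0]);n=np.array([.309,.951,0]);C=np.array([.643,-.231,0])
if __name__=='__main__':
  for al in (18,20,22,24,26):
    a=np.radians(al);u=np.array([0,0,np.cos(a)])+np.sin(a)*e
    for nm,X,xa in [('grasp',C+e*.005+[0,0,.168]-.019*u,-n),('pre',C+e*.005+[0,0,.168]+.05*u,-n),('pre2',C+e*.005+[0,0,.168]+.09*u,-n),('lift50',C+e*.005+[0,0,.218]-.019*u,-n),('lift80',C+e*.005+[0,0,.248]-.019*u,-n),
      ('bowl0',np.array([.67,.20,.22])-.019*u,-n),('bowl180',np.array([.67,.20,.22])-.019*u,n),('bowl180h',np.array([.67,.20,.26])-.019*u,n)]:
        q,r=best(X,u,xa); print(al,nm,round(r,3),q.round(2))
E
python3 feas.py
```

```text
18 grasp 0.0 [ 0.3   0.76 -0.02  1.01  0.    1.68 -1.61]
18 pre 0.0 [ 0.29  0.8  -0.01  0.81 -0.    1.84 -1.61]
18 pre2 0.0 [ 0.29  0.84 -0.01  0.67 -0.01  1.95 -1.6 ]
18 lift50 0.0 [ 0.29  0.74 -0.02  0.94  0.    1.77 -1.61]
18 lift80 0.0 [ 0.29  0.73 -0.02  0.89 -0.    1.83 -1.61]
18 bowl0 0.0 [-0.2   0.73 -0.14  0.95 -0.09  1.72 -2.21]
18 bowl180 0.0 [ 0.15  0.89 -0.96  0.92  0.45  1.8   0.67]
18 bowl180h 0.0 [ 0.13  0.87 -0.95  0.85  0.43  1.86  0.68]
20 grasp 0.0 [ 0.29  0.79 -0.02  0.97  0.    1.73 -1.61]
20 pre 0.0 [ 0.29  0.84 -0.01  0.75 -0.    1.9  -1.61]
20 pre2 0.0 [ 0.29  0.9  -0.    0.58 -0.01  2.01 -1.6 ]
20 lift50 0.0 [ 0.29  0.77 -0.02  0.9  -0.    1.82 -1.61]
20 lift80 0.0 [ 0.29  0.77 -0.01  0.85 -0.    1.88 -1.61]
20 bowl0 0.0 [-0.2   0.76 -0.14  0.92 -0.11  1.75 -2.2 ]
20 bowl180 0.0 [ 0.14  0.91 -0.95  0.88  0.43  1.83  0.68]
20 bowl180h 0.0 [ 0.11  0.89 -0.93  0.82  0.41  1.9   0.68]
22 grasp 0.0 [ 0.29  0.82 -0.02  0.92 -0.    1.78 -1.61]
22 pre 0.0 [ 0.29  0.89 -0.01  0.69 -0.01  1.95 -1.6 ]
22 pre2 0.023 [ 0.21  0.94  0.25  0.54 -0.19  2.05 -1.54]
22 lift50 
[... 507 characters left out ...]
1]
24 lift80 0.0 [ 0.29  0.83 -0.01  0.75 -0.01  1.97 -1.61]
24 bowl0 0.0 [-0.19  0.81 -0.13  0.84 -0.14  1.83 -2.2 ]
24 bowl180 0.0 [ 0.11  0.95 -0.93  0.81  0.4   1.89  0.69]
24 bowl180h 0.0 [ 0.08  0.93 -0.91  0.74  0.37  1.96  0.69]
26 grasp 0.0 [ 0.29  0.89 -0.01  0.83 -0.01  1.87 -1.61]
26 pre 0.016 [ 0.21  0.98  0.23  0.57 -0.18  2.05 -1.54]
26 pre2 0.157 [ 0.21  0.95  0.24  0.55 -0.19  2.05 -1.54]
26 lift50 0.0 [ 0.29  0.87 -0.01  0.76 -0.01  1.96 -1.61]
26 lift80 0.0 [ 0.29  0.87 -0.01  0.7  -0.01  2.02 -1.61]
26 bowl0 0.0 [-0.19  0.84 -0.13  0.8  -0.16  1.87 -2.2 ]
26 bowl180 0.0 [ 0.1   0.98 -0.92  0.77  0.38  1.93  0.7 ]
26 bowl180h 0.0 [ 0.07  0.95 -0.9   0.7   0.35  2.    0.7 ]
```

Call:
{"name": "servo_tool", "arguments": {
  "steps": [
    [0, [0, 0, 0], 0.104],
    [0, [0, 0, 0], 0.104]
  ]
}}

```text
time_s: 23.88
ee_pos: [0.4058, 0.1652, 0.4559]
eef_rot: [-0.129, -0.557, 0.8, 0.182]
contact_force: [-0.2, -0.0, 0.7]
grip_width: 0.0869
```

```bash
python3 st.py; python3 mv.py .6 -.15 .33; python3 mv.py .68 -.24 .30
```

```text
23.875 pos [0.4058 0.1652 0.4559] w 0.0869 F [-0.2 -0.   0.7]
x [-0.345 -0.938  0.004] y [-0.844  0.313  0.435] z [-0.41   0.147 -0.9  ] q [ 0.324  0.245 -0.774  1.22  -0.169  2.057 -2.442] sum 3.523
fit [ 0.258 -0.    -0.022 -0.    -0.024  0.449  0.    -0.     0.49  -0.
 -0.     0.352] res mm [0.  0.4 0.  0.  0.  0.  0.  0.  0.  0.  0.  0.  0.  0.  0.  0.  0.  0.
 0.  0.  0.  0.  0.  0.  0.  0.  0.  0.  0.  0.  0.  0.  0.  0.  0.  0. ]
total units [ 1.522 -2.115 -0.084] min rows 6.358526989844248
total units [ 1.9   -2.84  -0.211] min rows 8.349588646735285
```

Call:
{"name": "servo_tool", "arguments": {
  "steps": [
    [0, [0.217, -0.25, 0.1], 0],
    [0, [0.217, -0.25, 0.1], 0],
    [0, [0.217, -0.25, 0.1], 0],
    [0, [0.217, -0.25, 0.1], 0]
  ]
}}

```text
time_s: 24.38
ee_pos: [0.4638, 0.0041, 0.3355]
eef_rot: [-0.129, -0.56, 0.798, 0.183]
contact_force: [0.1, 0.1, -0.1]
grip_width: 0.0869
```

```bash
python3 st.py; python3 mv.py .68 -.24 .30
```

```text
24.375 pos [0.4638 0.0041 0.3355] w 0.0869 F [ 0.1  0.1 -0.1]
x [-0.34  -0.94   0.002] y [-0.846  0.307  0.436] z [-0.411  0.147 -0.9  ] q [ 0.512  0.343 -0.671  1.348 -0.007  1.92  -2.092] sum 3.611
fit [ 0.258 -0.    -0.022 -0.    -0.024  0.449  0.    -0.     0.49  -0.
 -0.     0.352] res mm [0.  0.4 0.  0.  0.  0.  0.  0.  0.  0.  0.  0.  0.  0.  0.  0.  0.  0.
 0.  0.  0.  0.  0.  0.  0.  0.  0.  0.  0.  0.  0.  0.  0.  0.  0.  0.
 0. ]
total units [ 1.04  -1.822 -0.618] min rows 5.333564987821644
```

Call:
{"name": "servo_tool", "arguments": {
  "steps": [
    [0, [0.2, -0.35, -0.11], 0],
    [0, [0.2, -0.35, -0.11], 0],
    [0, [0.2, -0.35, -0.11], 0],
    [0, [0.2, -0.35, -0.11], 0]
  ]
}}

```text
time_s: 24.88
ee_pos: [0.5988, -0.1558, 0.2958]
eef_rot: [-0.13, -0.555, 0.799, 0.194]
contact_force: [-0.3, 0.2, -2.6]
grip_width: 0.0868
```

```bash
python3 st.py; python3 mv.py .68 -.24 .30
```

```text
24.875 pos [ 0.5988 -0.1558  0.2958] w 0.0868 F [-0.3  0.2 -2.6]
x [-0.351 -0.936 -0.006] y [-0.835  0.31   0.454] z [-0.423  0.165 -0.891] q [ 0.332  0.703 -0.237  0.856  0.042  2.055 -1.802] sum 3.614
fit [ 0.258 -0.    -0.022 -0.    -0.024  0.449  0.    -0.     0.49  -0.
 -0.     0.352] res mm [0.  0.4 0.  0.  0.  0.  0.  0.  0.  0.  0.  0.  0.  0.  0.  0.  0.  0.
 0.  0.  0.  0.  0.  0.  0.  0.  0.  0.  0.  0.  0.  0.  0.  0.  0.  0.
 0.  0. ]
total units [ 0.335 -0.614 -0.346] min rows 1.9035318206386256
```

Call:
{"name": "servo_tool", "arguments": {
  "steps": [
    [0, [0.17, -0.33, -0.08], 0],
    [0, [0.17, -0.33, -0.08], 0]
  ]
}}

```text
time_s: 25.12
ee_pos: [0.6418, -0.2157, 0.2593]
eef_rot: [-0.12, -0.555, 0.802, 0.185]
contact_force: [0.7, -1.0, -0.3]
grip_width: 0.0869
```

```bash
python3 st.py; python3 mv.py .688 -.246 .262;python3 -c "
from h import *
snap('wrist','w9');snap('top','t9')"
```

```text
25.125 pos [ 0.6418 -0.2157  0.2593] w 0.0869 F [ 0.7 -1.  -0.3]
x [-0.354 -0.935 -0.013] y [-0.846  0.315  0.43 ] z [-0.398  0.163 -0.903] q [ 0.218  0.854  0.171  0.681 -0.16   2.057 -1.613] sum 3.592
fit [ 0.258 -0.    -0.022 -0.    -0.024  0.449  0.    -0.     0.49  -0.
 -0.     0.352] res mm [0.  0.4 0.  0.  0.  0.  0.  0.  0.  0.  0.  0.  0.  0.  0.  0.  0.  0.
 0.  0.  0.  0.  0.  0.  0.  0.  0.  0.  0.  0.  0.  0.  0.  0.  0.  0.
 0.  0.  0. ]
total units [ 0.079 -0.316 -0.172] min rows 0.8991562756116157
```

View pics/w9.png

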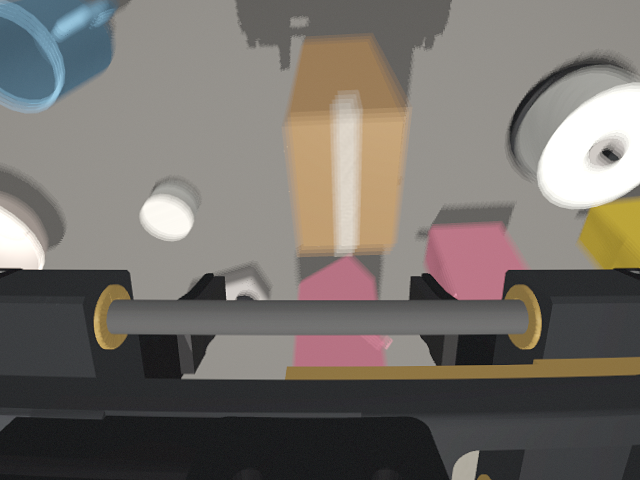

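View pics/t9.png

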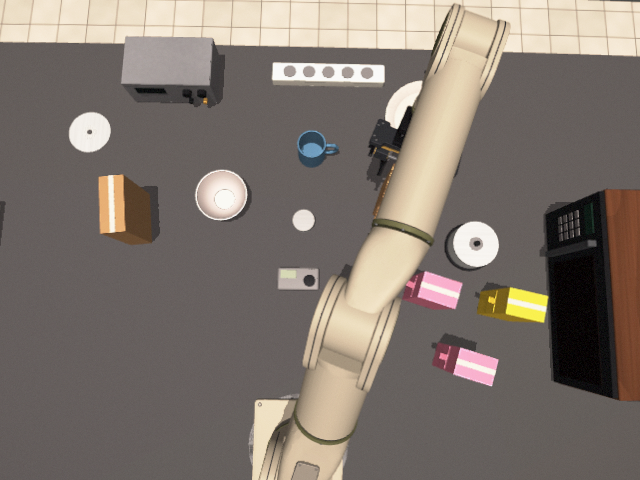

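```bash
python3 -c "
from h import *
c=snap('wrist','w10');cv2.imwrite('pics/w10c.png',cv2.resize(c['pixels'][20:270,270:430,::-1],None,fx=3,fy=2.4,interpolation=cv2.INTER_CUBIC))
from kin import *
"; python3 st.py | head -2
```

```text
25.275 pos [ 0.6405 -0.217   0.2553] w 0.087 F [0.5 0.7 0.6]
x [-0.358 -0.934 -0.011] y [-0.842  0.318  0.436] z [-0.404  0.165 -0.9  ] q [ 0.221  0.858  0.168  0.683 -0.157  2.057 -1.616] sum 3.599
```

View pics/w10c.png

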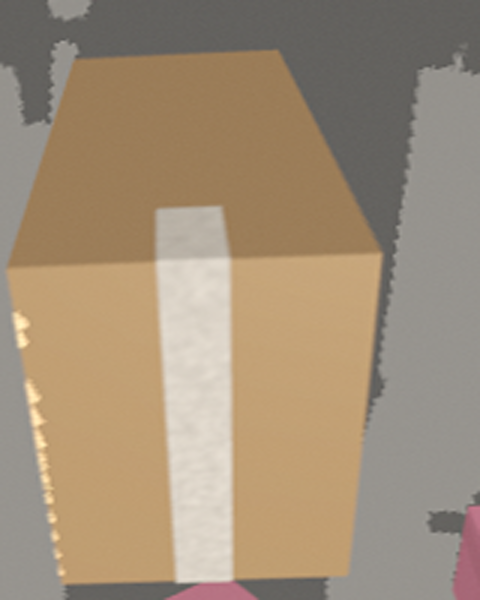

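```bash
python3 - <<'E'
from h import *
from scipy.optimize import least_squares
c=load('w10')
Kp=[(.045,.031,.195),(.045,-.031,.195),(-.045,.031,.195),(-.045,-.031,.195),(.045,.031,0),(.045,-.031,0)]
O=[(272.7,131.3),(397,125.4),(291,262.5),(386,259.2),(295.3,45),(362.7,40.8)]
def W(p,k):
    x,y,z=k; c_,s_=np.cos(p[2]),np.sin(p[2]); return [p[0]+c_*x-s_*y,p[1]+s_*x+c_*y,z]
r=least_squares(lambda p:np.concatenate([proj(c,W(p,k))-o for k,o in zip(Kp,O)]),[.645,-.231,-.3])
print(r.x,np.degrees(r.x[2]),r.fun.reshape(-1,2).round(1).tolist())
E
```

```text
[ 0.64860859 -0.23386724 -0.31183822] -17.867013729330395 [[-0.6, 0.3], [1.2, 0.0], [-0.4, 1.1], [0.4, 1.0], [-1.0, -1.1], [-0.1, -0.9]]
```

```bash
python3 mv.py .6457 -.2323 .24;python3 mv.py .6457 -.2323 .151
```

```text
total units [ 0.084 -0.106  0.061] min rows 0.362477313711183
total units [ 0.09  -0.365  0.595] min rows 1.7166056951990694
```

Call:
{"name": "servo_tool", "arguments": {
  "steps": [
    [0, [0.084, -0.106, 0.061], 0],
    [0, [0, 0, 0], -0.03],
    [0, [0, 0, 0], 0]
  ]
}}

```text
time_s: 25.65
ee_pos: [0.6455, -0.2322, 0.244]
eef_rot: [-0.115, -0.572, 0.79, 0.189]
contact_force: [0.5, 0.0, 0.5]
grip_width: 0.0873
```

```bash
python3 st.py|head -2; python3 mv.py .6457 -.2323 .151
```

```text
25.65 pos [ 0.6455 -0.2322  0.244 ] w 0.0873 F [0.5 0.  0.5]
x [-0.319 -0.947 -0.034] y [-0.86   0.274  0.43 ] z [-0.398  0.167 -0.902] q [ 0.245  0.886  0.157  0.656 -0.149  2.051 -1.555] sum 3.593
total units [ 0.021 -0.268  0.558] min rows 1.5119940113326855
```

Call:
{"name": "servo_tool", "arguments": {
  "steps": [
    [0, [0.007, -0.09, 0.186], 0],
    [0, [0.007, -0.09, 0.186], 0]
  ]
}}

```text
time_s: 25.9
ee_pos: [0.646, -0.2322, 0.182]
eef_rot: [-0.115, -0.572, 0.79, 0.188]
contact_force: [0.0, -0.5, -0.5]
grip_width: 0.087
```

```bash
python3 st.py|head -2; python3 mv.py .6457 -.2323 .151;python3 -c "
from h import *
c=snap('wrist','w11')"
```

```text
25.9 pos [ 0.646  -0.2322  0.182 ] w 0.087 F [ 0.  -0.5 -0.5]
x [-0.319 -0.947 -0.034] y [-0.86   0.275  0.429] z [-0.397  0.166 -0.903] q [ 0.238  0.892  0.151  0.774 -0.142  1.927 -1.547] sum 3.592
total units [ 0.008 -0.087  0.187] min rows 0.5038580125985206
```

View pics/w11.png

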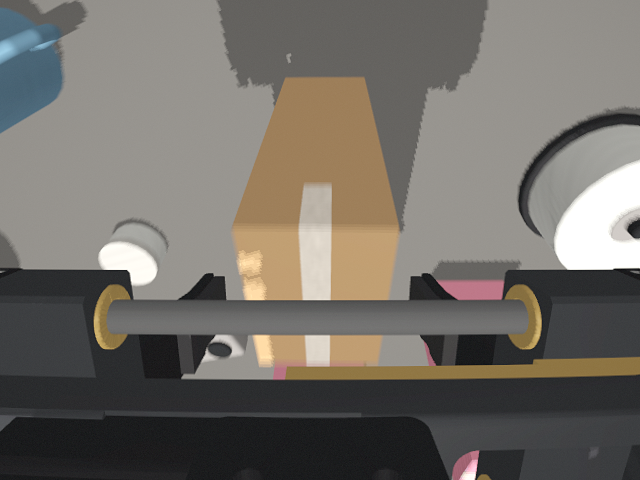

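Call:
{"name": "servo_tool", "arguments": {
  "steps": [
    [0, [0.008, -0.087, 0.187], 0],
    [0, [0, 0, 0], 0],
    [0.5, [0, 0, 0], 0],
    [1, [0, 0, 0], 0],
    [1, [0, 0, 0], 0]
  ]
}}

```text
time_s: 26.58
ee_pos: [0.6456, -0.2327, 0.1519]
eef_rot: [-0.116, -0.572, 0.79, 0.188]
contact_force: [1.0, 0.2, 1.0]
grip_width: 0.0648
```

Call:
{"name": "servo_tool", "arguments": {
  "steps": [
    [1, [0, 0, 0], 0],
    [1, [0, 0, 0], 0],
    [1, [0, 0, 0], 0]
  ]
}}

```text
time_s: 26.95
ee_pos: [0.6454, -0.2328, 0.1519]
eef_rot: [-0.116, -0.572, 0.79, 0.188]
contact_force: [0.6, -1.1, 6.2]
grip_width: 0.0626
```

```bash
python3 st.py; python3 - <<'E'
from h import *
from scipy.spatial.transform import Rotation as R
s=arm.get_state(); q=s['eef_rot']; M=R.from_quat([q[1],q[2],q[3],q[0]]).as_matrix()
u=-M[:,2]; TCP=s['ee_pos']; yaw=np.radians(-17.9)
C=np.array([.6486,-.2339,0]); ex=np.array([np.cos(yaw),np.sin(yaw),0]); ey=np.array([-ex[1],ex[0],0])
Rc=np.column_stack([ex,ey,[0,0,1]])
sp=1.3
hinge=np.array([-.044,0,.07]); lip=hinge+.047*np.array([-np.sin(sp),0,np.cos(sp)])
tab=lip+.03*np.array([-np.sin(sp+.78),0,np.cos(sp+.78)])
pts={'lip':lip,'lipL':lip+[0,.027,0],'lipR':lip-[0,.027,0],'tab':tab}
cor=np.array([[x,y,z] for x in(-.045,.045) for y in(-.031,.031) for z in (0,.195)])
for ph in (0,30,60,90,110,120,130,140,150,160,170,180,190):
    A=R.from_rotvec(u*np.radians(ph)).as_matrix()  # negative tool spin = + about u
    f=lambda p:A@(C+Rc@p-TCP)
    up=A@Rc[:,2]; fr=-(A@Rc[:,0])
    cs=np.array([f(k) for k in cor])
    print(ph,'tilt',np.degrees(np.arccos(up[2])).round(1),'front dip',np.degrees(np.arcsin(-fr[2])).round(1),'lat',np.degrees(np.arcsin((A@Rc[:,1])[2])).round(1),'lip',f(lip).round(3),'tab',f(tab).round(3),'low',cs[cs[:,2].argmin()].round(3), 'front az',np.degrees(np.arctan2(fr[1],fr[0])).round(0))
E
```

```text
26.95 pos [ 0.6454 -0.2328  0.1519] w 0.0626 F [ 0.6 -1.1  6.2]
x [-0.319 -0.947 -0.032] y [-0.86   0.275  0.43 ] z [-0.398  0.165 -0.902] q [ 0.236  0.902  0.15   0.818 -0.14   1.873 -1.543] sum 3.593
fit [ 0.258 -0.    -0.022 -0.    -0.024  0.449  0.    -0.     0.49  -0.
 -0.     0.352] res mm [0.  0.4 0.  0.  0.  0.  0.  0.  0.  0.  0.  0.  0.  0.  0.  0.  0.  0.
 0.  0.  0.  0.  0.  0.  0.  0.  0.  0.  0.  0.  0.  0.  0.  0.  0.  0.
 0.  0.  0.  0.  0.  0.  0. ]
0 tilt 0.0 front dip 0.0 lat 0.0 lip [-0.082  0.026 -0.069] tab [-0.107  0.034 -0.084] low [-0.049 -0.017 -0.152] front az 162.0
30 tilt 12.8 front dip 4.0 lat 12.2 lip [-0.082  0.002 -0.074] tab [-0.108  0.001 -0.09 ] low [-0.031 -0.003 -0.157] front az -171.0
60 tilt 24.9 front dip 12.9 lat 20.9 lip [-0.071 -0.019 -0.082] tab [-0.093 -0.027 -0.101] low [-0.02   0.018 -0.158] front az -145.0
90 tilt 35.5 front dip 25.0 lat 23.5 lip [-0.052 -0.03  -0.093] tab [-0.067 -0.042 -0.116] low [-0.021  0.042 -0.154] front az -120.0
110 tilt 41.4 front dip 33.6 lat 21.2 lip [-0.037 -0.03  -0.1  ] tab [-0.046 -0.043 -0.125] low [-0
[... 403 characters left out ...]
.045  0.068 -0.138] front az -69.0
150 tilt 49.2 front dip 47.8 lat 9.0 lip [-0.009 -0.015 -0.109] tab [-0.008 -0.023 -0.138] low [-0.052  0.07  -0.135] front az -57.0
160 tilt 50.3 front dip 49.8 lat 5.0 lip [-0.004 -0.009 -0.11 ] tab [-0.001 -0.014 -0.139] low [-0.059  0.07  -0.132] front az -44.0
170 tilt 50.9 front dip 50.9 lat 0.7 lip [-0.    -0.001 -0.11 ] tab [ 0.004 -0.004 -0.14 ] low [-0.066  0.07  -0.129] front az -30.0
180 tilt 51.1 front dip 50.9 lat -3.6 lip [ 0.003  0.006 -0.11 ] tab [ 0.008  0.006 -0.14 ] low [-0.094  0.009 -0.13 ] front az -15.0
190 tilt 50.9 front dip 49.8 lat -7.9 lip [ 0.004  0.015 -0.109] tab [ 0.01   0.018 -0.139] low [-0.091  0.004 -0.132] front az -1.0
```

```bash
python3 - <<'E'
from feas import *
u=np.array([.398,-.165,.902]);x0=np.array([-.319,-.947,-.032])
q=np.array([.236,.902,.15,.818,-.14,1.873,-1.543])
def go(X,ph):
    global q
    xa=R.from_rotvec(u*np.radians(ph)/np.linalg.norm(u)).apply(x0)
    q2,r=ik(np.array(X),u,xa,q); print(X,ph,round(r,3),q2.round(2)); q=q2
go((.6454,-.2328,.2),0);go((.6454,-.2328,.24),0)
for y in (-.1,0,.1,.2,.27): go((.66,y,.24),0)
for ph in (30,60,90): go((.66,.27,.24),ph)
go((.66,.27,.2),90)
for ph in (110,130,150,170): go((.66,.258,.19),ph)
E
```

```text
(0.6454, -0.2328, 0.2) 0 0.001 [ 0.24  0.89  0.16  0.74 -0.14  1.96 -1.55]
(0.6454, -0.2328, 0.24) 0 0.001 [ 0.24  0.89  0.16  0.67 -0.15  2.04 -1.55]
(0.66, -0.1, 0.24) 0 0.001 [ 0.09  0.81  0.12  0.79 -0.19  1.98 -1.74]
(0.66, 0, 0.24) 0 0.001 [-0.03  0.77  0.09  0.86 -0.22  1.94 -1.87]
(0.66, 0.1, 0.24) 0 0.001 [-0.14  0.76  0.06  0.86 -0.26  1.91 -2.01]
(0.66, 0.2, 0.24) 0 0.001 [-0.25  0.8   0.04  0.8  -0.29  1.9  -2.15]
(0.66, 0.27, 0.24) 0 0.001 [-0.32  0.85  0.03  0.72 -0.32  1.91 -2.25]
(0.66, 0.27, 0.24) 30 0.001 [-0.29  0.85 -0.06  0.71 -0.26  1.91 -1.75]
(0.66, 0.27, 0.24) 60 0.001 [-0.26  0.85 -0.15  0.71 -0.2   1.91 -1.25]
(0.66, 0.27, 0.24) 90 0.001 [-0.22  0.86 -0.24  0.71 -0.14  1.91 -0.75]
(0.66, 0.27, 0.2) 90 0.001 [-0.21  0.86 -0.24  0.78 -0.13  1.83 -0.73]
(0.66, 0.258, 0.19) 110 0.001 [-0.17  0.86 -0.3   0.81 -0.09  1.81 -0.38]
(0.66, 0.258, 0.19) 130 0.001 [-0.14  0.87 -0.37  0.81 -0.05  1.81 -0.05]
(0.66, 0.258, 0.19) 150 0.001 [-0.12  0.88 -0.43  0.8  -0.    1.81  0.27]
(0.66, 0.258, 0.19) 170 0.001 [-0.09  0.89 -0.49  0.8   0.04  1.82  0.6 ]
```

Call:
{"name": "servo_tool", "arguments": {
  "steps": [
    [1, [-0.003, 0.035, -0.073], 0],
    [1, [-0.005, 0.07, -0.146], 0],
    [1, [-0.005, 0.07, -0.146], 0],
    [1, [-0.003, 0.035, -0.073], 0],
    [1, [0, 0, 0], 0]
  ]
}}

```text
time_s: 27.58
ee_pos: [0.6454, -0.2326, 0.2243]
eef_rot: [-0.116, -0.572, 0.79, 0.188]
contact_force: [-0.1, 0.3, -3.8]
grip_width: 0.0617
```

```bash
python3 st.py;  python3 -c "
from h import *
c=snap('wrist','w12');snap('scene','s12')"; python3 mv.py .66 0 .23;python3 mv.py .66 .27 .23
```

```text
27.575 pos [ 0.6454 -0.2326  0.2243] w 0.0617 F [-0.1  0.3 -3.8]
x [-0.319 -0.947 -0.033] y [-0.86   0.275  0.43 ] z [-0.398  0.165 -0.902] q [ 0.241  0.885  0.157  0.699 -0.146  2.009 -1.552] sum 3.593
fit [ 0.258 -0.    -0.022 -0.    -0.024  0.449  0.    -0.     0.49  -0.
 -0.     0.352] res mm [0.  0.4 0.  0.  0.  0.  0.  0.  0.  0.  0.  0.  0.  0.  0.  0.  0.  0.
 0.  0.  0.  0.  0.  0.  0.  0.  0.  0.  0.  0.  0.  0.  0.  0.  0.  0.
 0.  0.  0.  0.  0.  0.  0.  0. ]
total units [-1.501  0.36   0.174] min rows 3.7890973545035016
total units [-3.206  0.855  0.473] min rows 8.174110232523732
```

View pics/w12.png

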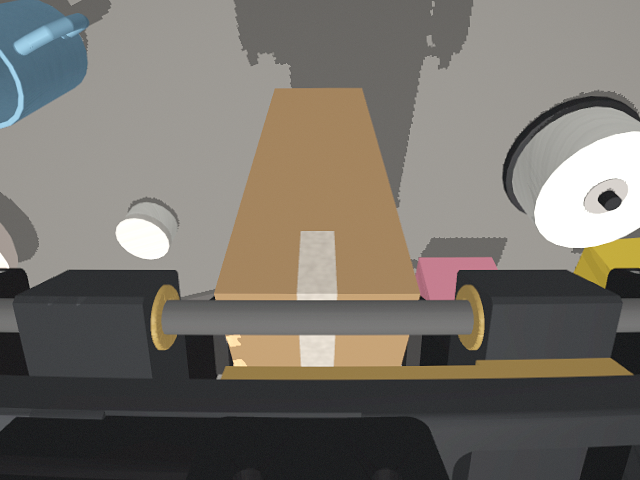

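View pics/s12.png

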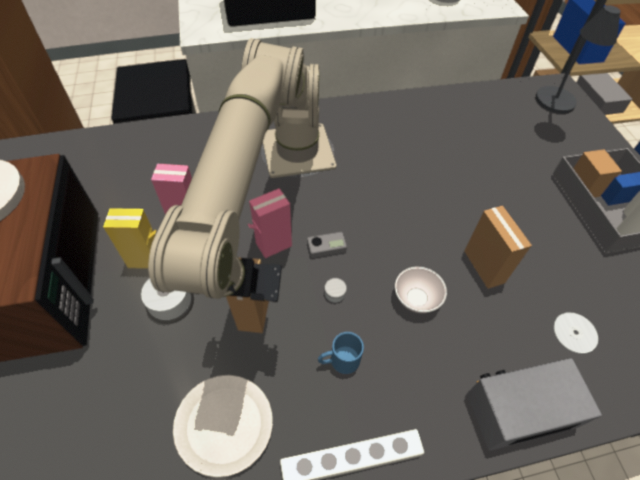

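```bash
python3 - <<'E'
from h import *
c=load('w12'); yaw=np.radians(-17.9); ex=np.array([np.cos(yaw),np.sin(yaw),0]);ey=np.array([-ex[1],ex[0],0]);C=np.array([.6486,-.2339,.0724])
G=C+[0,0,.168]
from scipy.spatial.transform import Rotation as R
for t in (-10,-5,0,5,10):
    A=R.from_rotvec(-ey*np.radians(t)).as_matrix() # forward lean positive
    print(t,[proj(c,G+A@(ex*x+ey*y+np.array([0,0,z-.168]))).round(0).tolist() for x,y,z in((.045,.031,0),(.045,-.031,0),(.045,.031,.195),(.045,-.031,.195))])
E
```

```text
-10 [[283.0, 127.0], [363.0, 127.0], [210.0, 266.0], [412.0, 269.0]]
-5 [[281.0, 108.0], [365.0, 108.0], [208.0, 280.0], [413.0, 283.0]]
0 [[279.0, 89.0], [366.0, 89.0], [206.0, 295.0], [414.0, 298.0]]
5 [[277.0, 70.0], [368.0, 69.0], [204.0, 310.0], [415.0, 314.0]]
10 [[274.0, 49.0], [371.0, 49.0], [203.0, 326.0], [416.0, 330.0]]
```

Call:
{"name": "servo_tool", "arguments": {
  "steps": [
    [1, [-0.15, 0.04, 0.022], 0],
    [1, [-0.3, 0.08, 0.044], 0],
    [1, [-0.3, 0.08, 0.044], 0],
    [1, [-0.3, 0.08, 0.044], 0],
    [1, [-0.3, 0.08, 0.044], 0]
  ]
}}

```text
time_s: 28.3
ee_pos: [0.651, -0.0194, 0.2259]
eef_rot: [-0.117, -0.572, 0.79, 0.189]
contact_force: [1.1, 0.5, -3.2]
grip_width: 0.0619
```

Call:
{"name": "servo_tool", "arguments": {
  "steps": [
    [1, [-0.3, 0.08, 0.044], 0],
    [1, [-0.3, 0.08, 0.044], 0],
    [1, [-0.3, 0.08, 0.044], 0],
    [1, [-0.3, 0.08, 0.044], 0],
    [1, [-0.2, 0.05, 0.03], 0]
  ]
}}

```text
time_s: 28.92
ee_pos: [0.6576, 0.201, 0.2287]
eef_rot: [-0.117, -0.572, 0.789, 0.19]
contact_force: [0.5, -0.4, -2.8]
grip_width: 0.0624
```

```bash
python3 st.py; python3 mv.py .66 .27 .235;  python3 -c "
from h import *
c=snap('wrist','w13');snap('scene','s13')"
```

```text
28.925 pos [0.6576 0.201  0.2287] w 0.0624 F [ 0.5 -0.4 -2.8]
x [-0.317 -0.948 -0.033] y [-0.859  0.273  0.433] z [-0.402  0.165 -0.901] q [-0.25   0.797  0.037  0.828 -0.292  1.882 -2.143] sum 3.507
fit [ 0.258 -0.    -0.022 -0.    -0.024  0.449  0.    -0.     0.49  -0.
 -0.     0.352] res mm [0.  0.4 0.  0.  0.  0.  0.  0.  0.  0.  0.  0.  0.  0.  0.  0.  0.  0.
 0.  0.  0.  0.  0.  0.  0.  0.  0.  0.  0.  0.  0.  0.  0.  0.  0.  0.
 0.  0.  0.  0.  0.  0.  0.  0.  0. ]
total units [-0.442  0.13   0.031] min rows 1.1266897023041431
```

View pics/w13.png

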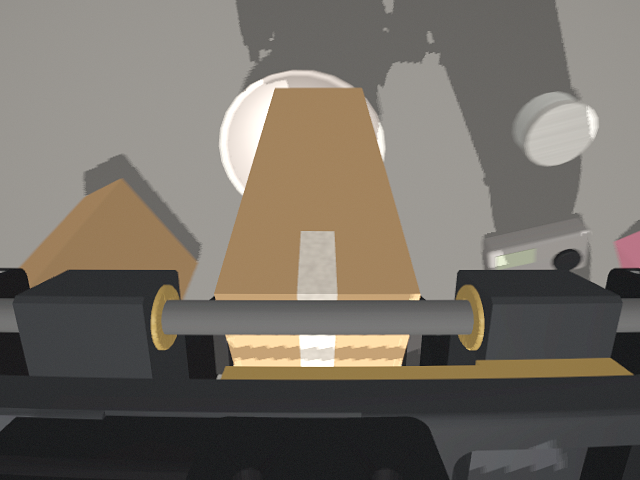

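View pics/s13.png

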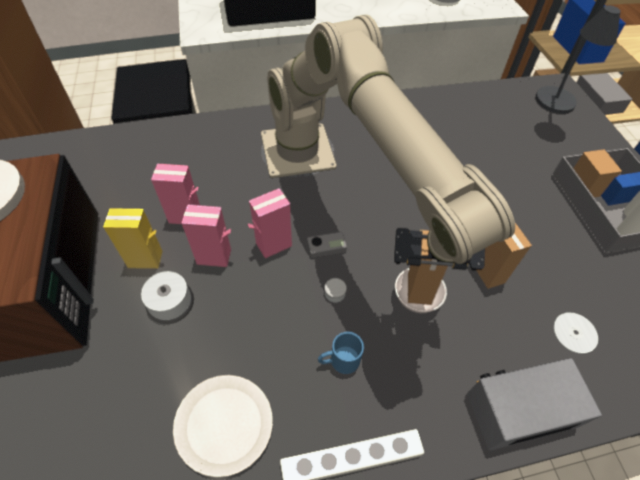

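```bash
python3 - <<'E'
from h import *
from scipy.optimize import least_squares
c=load('w13')
P=[(219.5,145),(384.5,138),(300,71),(243,93),(360,91),(228,178)]
X=np.array([atz(c,*p,.055) for p in P]); r=least_squares(lambda b:np.hypot(X[:,0]-b[0],X[:,1]-b[1])-.07,[.65,.22]); print(r.x,r.fun.round(4))
E
```

```text
[0.64899421 0.22275891] [ 0.001   0.001  -0.0006 -0.0008  0.0018  0.0017]
```

Call:
{"name": "servo_tool", "arguments": {
  "steps": [
    [1, [-0.23, 0.065, 0.015], 0],
    [1, [-0.23, 0.065, 0.015], 0],
    [1, [0, 0, 0], -0.06],
    [1, [0, 0, 0], -0.11],
    [1, [0, 0, 0], -0.11]
  ]
}}

```text
time_s: 29.65
ee_pos: [0.6619, 0.2688, 0.2352]
eef_rot: [0.072, 0.732, -0.644, -0.21]
contact_force: [0.2, -0.2, -3.4]
grip_width: 0.0621
```

```bash
python3 st.py; python3 mv.py .66 .272 .235;  python3 -c "
from h import *
c=snap('wrist','w14')"
```

```text
29.65 pos [0.6619 0.2688 0.2352] w 0.0621 F [ 0.2 -0.2 -3.4]
x [ 0.081 -0.973 -0.214] y [-0.913 -0.159  0.377] z [-0.401  0.164 -0.901] q [-0.293  0.857 -0.05   0.712 -0.268  1.907 -1.822] sum 3.475
fit [ 0.258 -0.    -0.022 -0.    -0.024  0.449  0.    -0.     0.49  -0.
 -0.     0.352] res mm [0.  0.4 0.  0.  0.  0.  0.  0.  0.  0.  0.  0.  0.  0.  0.  0.  0.  0.
 0.  0.  0.  0.  0.  0.  0.  0.  0.  0.  0.  0.  0.  0.  0.  0.  0.  0.
 0.  0.  0.  0.  0.  0.  0.  0.  0.  0. ]
total units [-0.022  0.008  0.01 ] min rows 0.060374117151282346
```

View pics/w14.png

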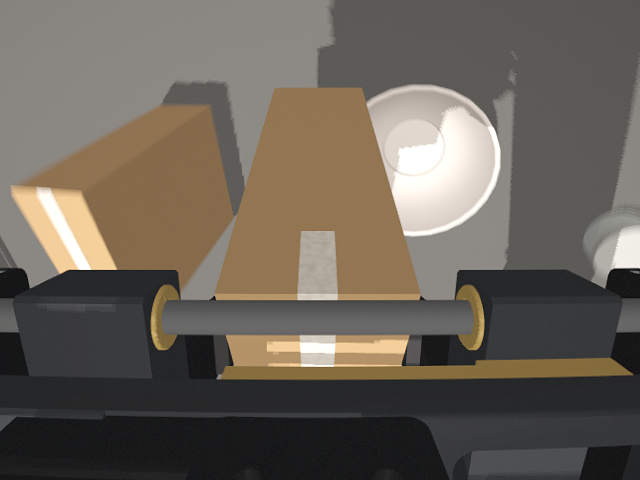

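Call:
{"name": "servo_tool", "arguments": {
  "steps": [
    [1, [0, 0, 0], -0.11],
    [1, [0, 0, 0], -0.11],
    [1, [0, 0, 0], -0.11],
    [1, [0, 0, 0], -0.11],
    [1, [0, 0, 0], -0.11]
  ]
}}

```text
time_s: 30.32
ee_pos: [0.6619, 0.2689, 0.2355]
eef_rot: [-0.022, 0.934, -0.28, -0.221]
contact_force: [-0.9, 0.2, -2.1]
grip_width: 0.0621
```

```bash
python3 st.py|head -2;  python3 -c "
from h import *
c=snap('wrist','w15');snap('scene','s15');snap('top','t15')"
```

```text
30.325 pos [0.6619 0.2689 0.2355] w 0.0621 F [-0.9  0.2 -2.1]
x [ 0.745 -0.514 -0.425] y [-0.533 -0.842  0.083] z [-0.4    0.165 -0.901] q [-0.237  0.863 -0.196  0.705 -0.17   1.904 -1.002] sum 3.471
```

View pics/w15.png

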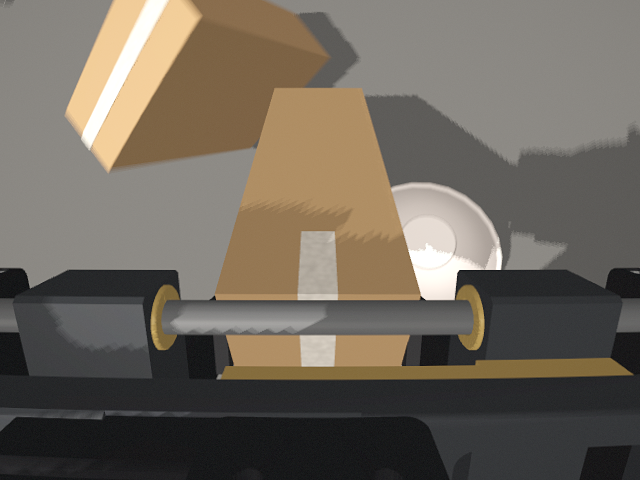

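View pics/s15.png

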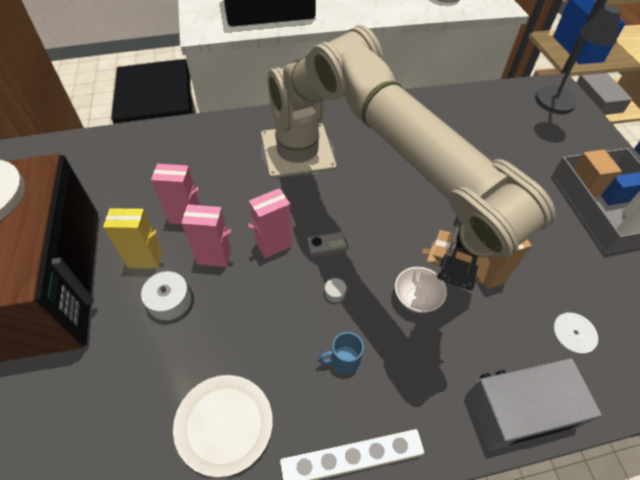

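```bash
python3 - <<'E'
from h import *
a=cv2.imread('pics/top0.png');cv2.imwrite('pics/pl.png',cv2.resize(a[160:260,80:170],None,fx=6,fy=6,interpolation=cv2.INTER_CUBIC))
from scipy.spatial.transform import Rotation as R
u=np.array([.4,-.165,.901]);u/=np.linalg.norm(u); yaw=np.radians(-17.9)
C=np.array([.6486,-.2339,0]); TCP=np.array([.6454,-.2328,.1519]);ex=np.array([np.cos(yaw),np.sin(yaw),0]); ey=np.array([-ex[1],ex[0],0])
Rc=np.column_stack([ex,ey,[0,0,1]])
cor=np.array([[x,y,z] for x in(-.045,.045) for y in(-.031,.031) for z in (0,.195)])
for ph in (73,90,100,110,120,130,140,150,160,170):
    A=R.from_rotvec(u*np.radians(ph)).as_matrix()
    cs=np.array([A@(C+Rc@k-TCP) for k in cor]); i=np.argsort(-cs[:,1])[:2]; print(ph,cs[i].round(3).tolist())
E
```

```text
73 [[-0.005, 0.124, -0.105], [0.04, 0.09, -0.129]]
90 [[-0.035, 0.13, -0.091], [0.019, 0.113, -0.115]]
100 [[-0.053, 0.129, -0.083], [0.004, 0.122, -0.107]]
110 [[-0.013, 0.129, -0.098], [-0.071, 0.125, -0.076]]
120 [[-0.031, 0.132, -0.09], [-0.088, 0.118, -0.069]]
130 [[-0.049, 0.132, -0.082], [-0.104, 0.107, -0.064]]
140 [[-0.067, 0.128, -0.074], [-0.118, 0.094, -0.06]]
150 [[-0.085, 0.121, -0.068], [-0.13, 0.079, -0.058]]
160 [[-0.101, 0.111, -0.062], [-0.059, 0.071, -0.131]]
170 [[-0.116, 0.098, -0.058], [-0.067, 0.07, -0.128]]
```

View pics/pl.png

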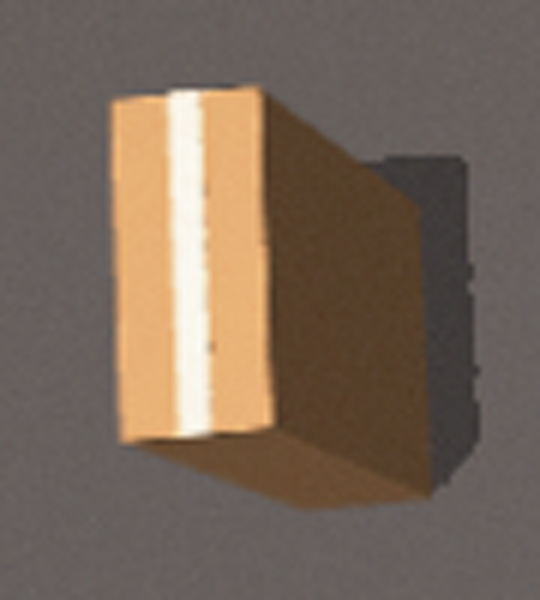

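```bash
python3 - <<'E'
from h import *
t=load('top0')
for u,v,z in [(124.2,174.7,.19),(125.3,230.8,.19),(149.5,193.8,0),(151.7,242.5,0)]: print(atz(t,u,v,z).round(3))
E
```

```text
[0.658 0.43  0.19 ]
[0.521 0.416 0.19 ]
[0.659 0.434 0.   ]
[0.521 0.417 0.   ]
```

Call:
{"name": "servo_tool", "arguments": {
  "steps": [
    [1, [0, 0, 0], -0.1],
    [1, [0, 0, 0], -0.09],
    [1, [0, 0, 0], 0]
  ]
}}

```text
time_s: 30.85
ee_pos: [0.6619, 0.2694, 0.2361]
eef_rot: [-0.054, 0.965, -0.142, -0.215]
contact_force: [0.2, 0.5, -3.9]
grip_width: 0.0616
```

```bash
python3 st.py|head -2; python3 mv.py .66 .275 .2
```

```text
30.85 pos [0.6619 0.2694 0.2361] w 0.0616 F [ 0.2  0.5 -3.9]
x [ 0.867 -0.25  -0.43 ] y [-0.297 -0.954 -0.044] z [-0.4    0.165 -0.902] q [-0.219  0.866 -0.246  0.701 -0.138  1.904 -0.726] sum 3.472
total units [ 0.083 -0.021  0.229] min rows 0.5953669132881987
```

Lower, then look before the pouring spin.

Call:
{"name": "servo_tool", "arguments": {
  "steps": [
    [1, [0.04, -0.01, 0.115], 0],
    [1, [0.04, -0.01, 0.115], 0],
    [1, [0, 0, 0], 0]
  ]
}}

```text
time_s: 31.22
ee_pos: [0.6585, 0.2753, 0.1982]
eef_rot: [-0.054, 0.965, -0.14, -0.216]
contact_force: [-0.1, -0.3, -3.2]
grip_width: 0.062
```

```bash
python3 st.py|head -2; python3 - <<'E'
from h import *
c=snap('top','t16');d=snap('scene','s16');snap('wrist','w16')
cv2.imwrite('pics/t16c.png',cv2.resize(c['pixels'][130:260,130:290,::-1],None,fx=5,fy=4.5))
cv2.imwrite('pics/s16c.png',cv2.resize(d['pixels'][180:330,370:530,::-1],None,fx=5,fy=4))
E
```

```text
31.225 pos [0.6585 0.2753 0.1982] w 0.062 F [-0.1 -0.3 -3.2]
x [ 0.867 -0.248 -0.433] y [-0.294 -0.955 -0.043] z [-0.402  0.164 -0.901] q [-0.218  0.869 -0.248  0.776 -0.132  1.831 -0.713] sum 3.476
```

View pics/t16c.png

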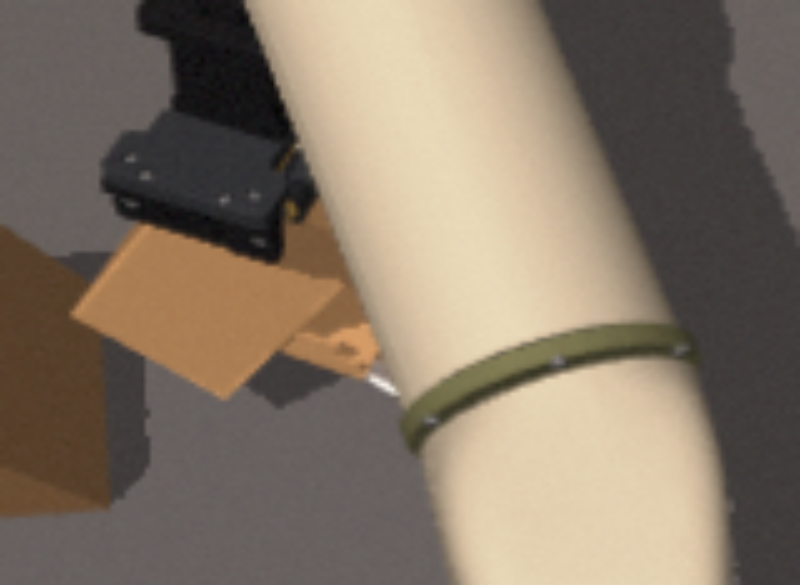

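View pics/s16c.png

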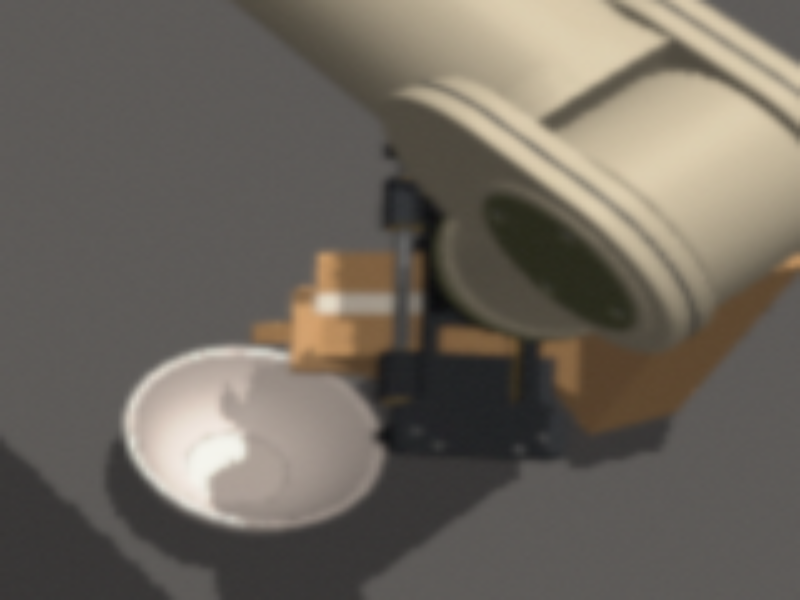

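View pics/w16.png

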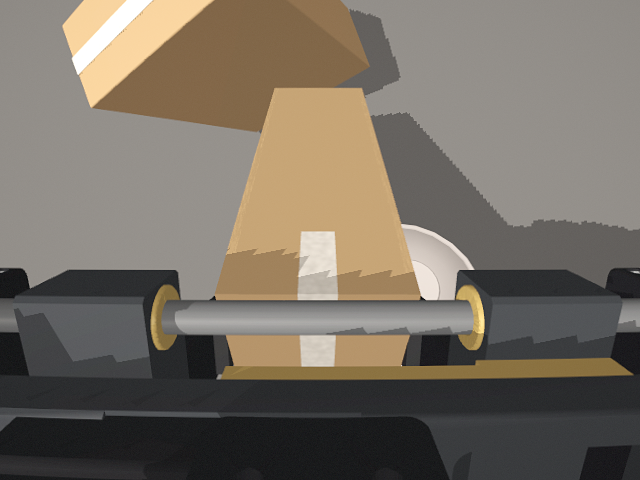

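Call:
{"name": "servo_tool", "arguments": {
  "steps": [
    [1, [0, 0, 0], -0.11],
    [1, [0, 0, 0], -0.11],
    [1, [0, 0, 0], -0.11]
  ]
}}

```text
time_s: 31.75
ee_pos: [0.6599, 0.2753, 0.2014]
eef_rot: [-0.109, 0.968, 0.115, -0.192]
contact_force: [0.2, 0.0, -2.8]
grip_width: 0.0617
```

```bash
python3 st.py|head -2;python3 mv.py .649 .25 .187; python3 - <<'E'
from h import *
d=snap('scene','s17')
cv2.imwrite('pics/s17c.png',cv2.resize(d['pixels'][180:330,370:530,::-1],None,fx=5,fy=4))
E
```

```text
31.75 pos [0.6599 0.2753 0.2014] w 0.0617 F [ 0.2  0.  -2.8]
x [ 0.899  0.265 -0.348] y [ 0.181 -0.95  -0.255] z [-0.398  0.166 -0.902] q [-0.181  0.876 -0.341  0.767 -0.07   1.833 -0.215] sum 3.476
total units [-0.077  0.172  0.088] min rows 0.5060099899420709
```

View pics/s17c.png

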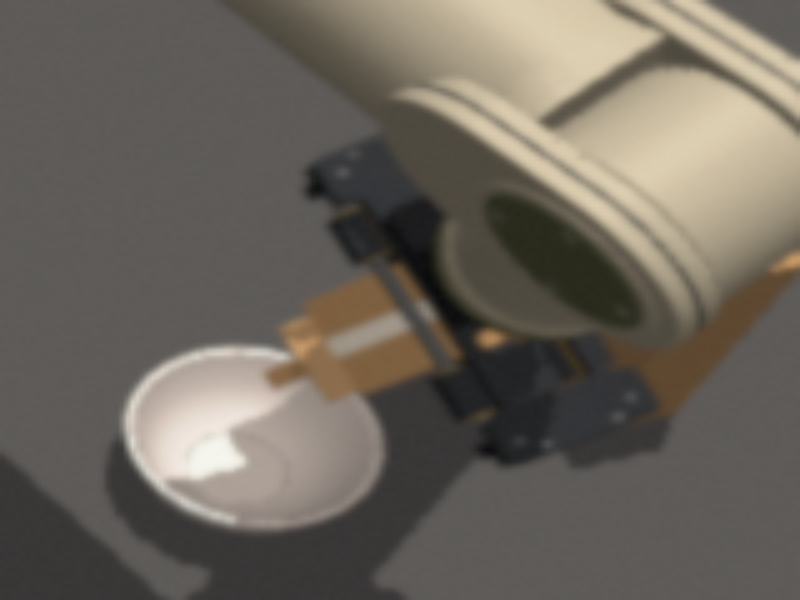

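Call:
{"name": "servo_tool", "arguments": {
  "steps": [
    [1, [-0.077, 0.172, 0.088], 0],
    [1, [0, 0, 0], -0.1],
    [1, [0, 0, 0], -0.1],
    [1, [0, 0, 0], -0.1]
  ]
}}

```text
time_s: 32.3
ee_pos: [0.6488, 0.2499, 0.1869]
eef_rot: [-0.15, 0.915, 0.337, -0.162]
contact_force: [0.5, 0.3, -2.0]
grip_width: 0.0619
```

```bash
python3 st.py|head -2; python3 - <<'E'
from h import *
d=snap('scene','s18');snap('wrist','w18')
cv2.imwrite('pics/s18c.png',cv2.resize(d['pixels'][180:330,370:530,::-1],None,fx=5,fy=4))
E
```

```text
32.3 pos [0.6488 0.2499 0.1869] w 0.0619 F [ 0.5  0.3 -2. ]
x [ 0.721  0.665 -0.196] y [ 0.567 -0.728 -0.384] z [-0.398  0.166 -0.902] q [-0.098  0.843 -0.431  0.871 -0.01   1.783  0.26 ] sum 3.498
```

View pics/s18c.png

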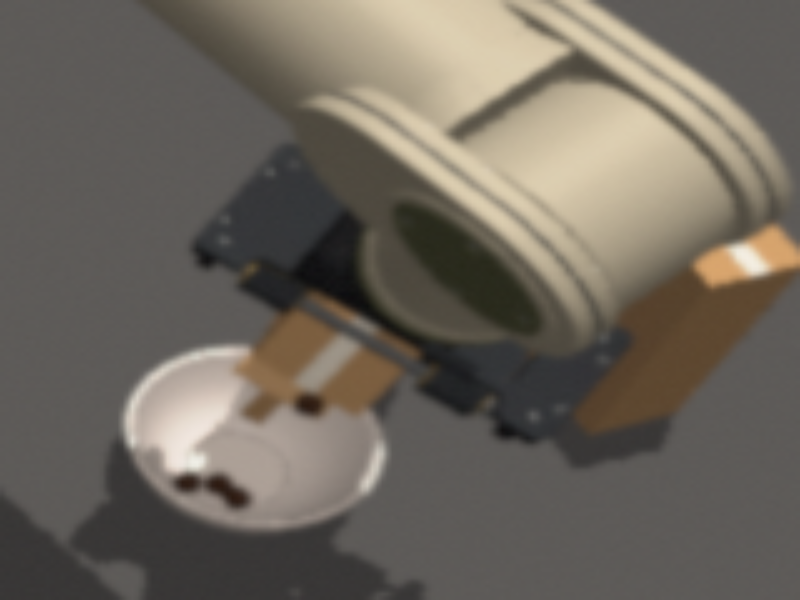

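View pics/w18.png

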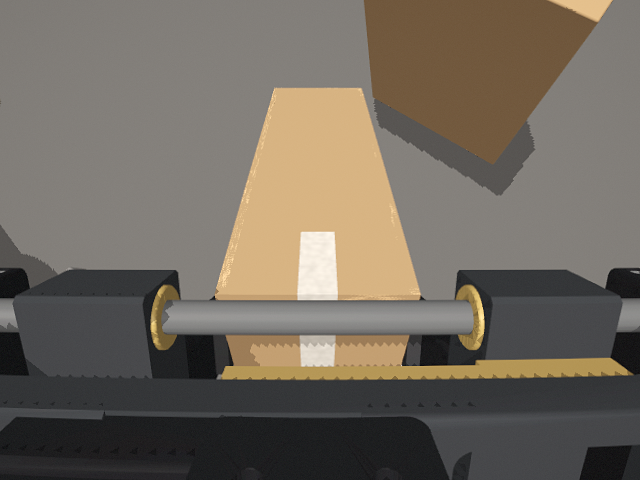

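Sweets are rolling out into the bowl: three in the bowl, one on the chute edge. A little more spin and wait.

Call:
{"name": "servo_tool", "arguments": {
  "steps": [
    [1, [0, 0, 0], -0.08],
    [1, [0, 0, 0], 0],
    [1, [0, 0, 0], 0],
    [1, [0, 0, 0], 0],
    [1, [0, 0, 0], 0]
  ]
}}

```text
time_s: 33.02
ee_pos: [0.6484, 0.2501, 0.186]
eef_rot: [-0.16, 0.893, 0.392, -0.153]
contact_force: [0.4, 0.5, -1.5]
grip_width: 0.062
```

```bash
python3 st.py|head -2; python3 - <<'E'
from h import *
d=snap('scene','s19')
cv2.imwrite('pics/s19c.png',cv2.resize(d['pixels'][180:330,370:530,::-1],None,fx=5,fy=4,interpolation=cv2.INTER_CUBIC))
E
```

```text
33.025 pos [0.6484 0.2501 0.186 ] w 0.062 F [ 0.4  0.5 -1.5]
x [ 0.645  0.749 -0.148] y [ 0.651 -0.641 -0.406] z [-0.399  0.166 -0.902] q [-0.089  0.848 -0.453  0.871  0.005  1.784  0.375] sum 3.502
```

View pics/s19c.png

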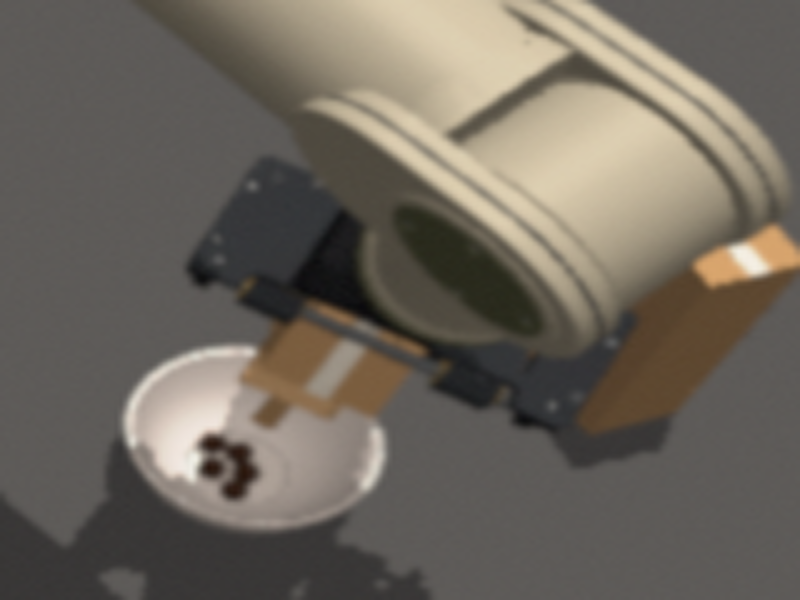

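```bash
python3 mv.py .66 .272 .237
```

```text
total units [ 0.109 -0.181 -0.313] min rows 0.9221365655047323
```

Call:
{"name": "servo_tool", "arguments": {
  "steps": [
    [1, [0.037, -0.06, -0.105], 0],
    [1, [0.037, -0.06, -0.105], 0],
    [1, [0.037, -0.06, -0.105], 0]
  ]
}}

```text
time_s: 33.45
ee_pos: [0.6605, 0.2721, 0.2377]
eef_rot: [-0.16, 0.893, 0.392, -0.153]
contact_force: [-0.6, 0.2, -2.6]
grip_width: 0.0619
```

Call:
{"name": "servo_tool", "arguments": {
  "steps": [
    [1, [0, 0, 0], 0.11],
    [1, [0, 0, 0], 0.11],
    [1, [0, 0, 0], 0.11],
    [1, [0, 0, 0], 0.11],
    [1, [0, 0, 0], 0.11]
  ]
}}

```text
time_s: 34.08
ee_pos: [0.6603, 0.272, 0.2371]
eef_rot: [-0.081, 0.975, -0.02, -0.207]
contact_force: [0.3, -0.1, -2.4]
grip_width: 0.0617
```

Call:
{"name": "servo_tool", "arguments": {
  "steps": [
    [1, [0, 0, 0], 0.11],
    [1, [0, 0, 0], 0.11],
    [1, [0, 0, 0], 0.11],
    [1, [0, 0, 0], 0.11],
    [1, [0, 0, 0], 0.11]
  ]
}}

```text
time_s: 34.7
ee_pos: [0.6603, 0.2721, 0.2371]
eef_rot: [0.013, 0.877, -0.426, -0.221]
contact_force: [0.3, 0.2, -2.7]
grip_width: 0.0618
```

Call:
{"name": "servo_tool", "arguments": {
  "steps": [
    [1, [0, 0, 0], 0.11],
    [1, [0, 0, 0], 0.11],
    [1, [0, 0, 0], 0.11],
    [1, [0, 0, 0], 0.11],
    [1, [0, 0, 0], 0.11]
  ]
}}

```text
time_s: 35.33
ee_pos: [0.6603, 0.2721, 0.2371]
eef_rot: [-0.105, -0.618, 0.754, 0.196]
contact_force: [-0.2, -0.2, -2.3]
grip_width: 0.0619
```

```bash
python3 st.py
```

```text
35.325 pos [0.6603 0.2721 0.2371] w 0.0619 F [-0.2 -0.2 -2.3]
x [-0.214 -0.973 -0.084] y [-0.891  0.16   0.424] z [-0.4    0.166 -0.902] q [-0.312  0.852 -0.01   0.716 -0.297  1.907 -2.14 ] sum 3.475
fit [ 0.258 -0.    -0.022 -0.    -0.024  0.449  0.    -0.     0.49  -0.
 -0.     0.352] res mm [0.  0.4 0.  0.  0.  0.  0.  0.  0.  0.  0.  0.  0.  0.  0.  0.  0.  0.
 0.  0.  0.  0.  0.  0.  0.  0.  0.  0.  0.  0.  0.  0.  0.  0.  0.  0.
 0.  0.  0.  0.  0.  0.  0.  0.  0.  0.  0.  0.  0.  0.  0.  0.  0. ]
```

Call:
{"name": "servo_tool", "arguments": {
  "steps": [
    [1, [0, 0, 0], 0.075],
    [1, [0, 0, 0], 0]
  ]
}}

```text
time_s: 35.58
ee_pos: [0.6603, 0.2721, 0.2371]
eef_rot: [-0.115, -0.575, 0.787, 0.189]
contact_force: [-0.2, -0.4, -1.8]
grip_width: 0.0617
```

```bash
python3 st.py|head -2; python3 mv.py .6454 -.2326 .225; python3 -c "
from h import *
snap('wrist','w20')"
```

```text
35.575 pos [0.6603 0.2721 0.2371] w 0.0617 F [-0.2 -0.4 -1.8]
x [-0.312 -0.949 -0.036] y [-0.862  0.267  0.431] z [-0.399  0.166 -0.902] q [-0.32   0.852  0.01   0.717 -0.309  1.907 -2.245] sum 3.477
total units [ 3.228 -0.847 -0.445] min rows 8.212591698354382
```

View pics/w20.png

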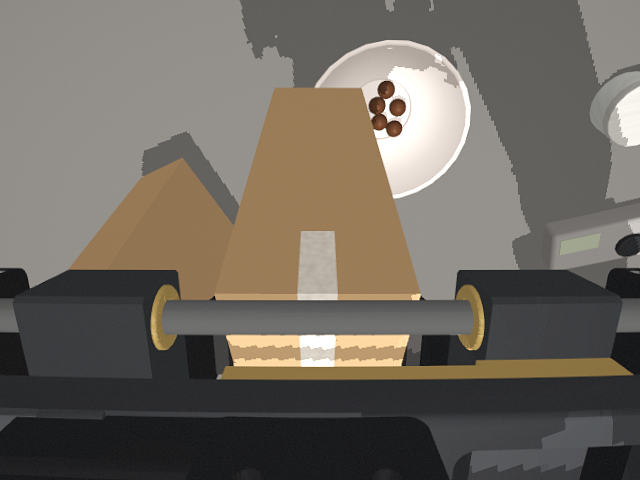

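Call:
{"name": "servo_tool", "arguments": {
  "steps": [
    [1, [0.15, -0.04, -0.02], 0],
    [1, [0.3, -0.079, -0.042], 0],
    [1, [0.3, -0.079, -0.042], 0],
    [1, [0.3, -0.079, -0.042], 0],
    [1, [0.3, -0.079, -0.042], 0]
  ]
}}

```text
time_s: 36.25
ee_pos: [0.654, 0.0579, 0.2325]
eef_rot: [-0.115, -0.575, 0.787, 0.189]
contact_force: [1.0, -0.1, -2.4]
grip_width: 0.0618
```

Call:
{"name": "servo_tool", "arguments": {
  "steps": [
    [1, [0.3, -0.079, -0.042], 0],
    [1, [0.3, -0.079, -0.042], 0],
    [1, [0.3, -0.079, -0.042], 0],
    [1, [0.3, -0.079, -0.042], 0],
    [1, [0.3, -0.079, -0.042], 0]
  ]
}}

```text
time_s: 36.88
ee_pos: [0.647, -0.1765, 0.2273]
eef_rot: [-0.115, -0.575, 0.787, 0.189]
contact_force: [0.1, 0.1, -2.0]
grip_width: 0.0617
```

```bash
python3 st.py|head -2; python3 mv.py .6454 -.2326 .16;python3 mv.py .6454 -.2326 .152
```

```text
36.875 pos [ 0.647  -0.1765  0.2273] w 0.0617 F [ 0.1  0.1 -2. ]
x [-0.312 -0.949 -0.037] y [-0.862  0.266  0.43 ] z [-0.399  0.166 -0.902] q [ 0.181  0.83   0.127  0.782 -0.152  1.976 -1.62 ] sum 3.589
total units [ 0.375 -0.284  0.347] min rows 1.4249420288085097
total units [ 0.377 -0.307  0.395] min rows 1.527119612218421
```

Call:
{"name": "servo_tool", "arguments": {
  "steps": [
    [1, [0.18, -0.045, -0.03], 0],
    [1, [0.18, -0.045, -0.03], 0],
    [1, [0.006, -0.065, 0.135], 0],
    [1, [0.006, -0.065, 0.135], 0],
    [1, [0.006, -0.065, 0.135], 0]
  ]
}}

```text
time_s: 37.5
ee_pos: [0.6455, -0.2318, 0.1593]
eef_rot: [-0.115, -0.575, 0.787, 0.19]
contact_force: [-0.0, 0.8, -3.0]
grip_width: 0.0617
```

```bash
python3 st.py|head -2; python3 mv.py .6454 -.2326 .1525; python3 -c "
from h import *
snap('wrist','w21')"
```

```text
37.5 pos [ 0.6455 -0.2318  0.1593] w 0.0617 F [-0.   0.8 -3. ]
x [-0.312 -0.949 -0.037] y [-0.862  0.266  0.431] z [-0.399  0.166 -0.902] q [ 0.242  0.899  0.136  0.807 -0.132  1.887 -1.541] sum 3.593
total units [ 0.007 -0.02   0.04 ] min rows 0.11142960631551749
```

View pics/w21.png

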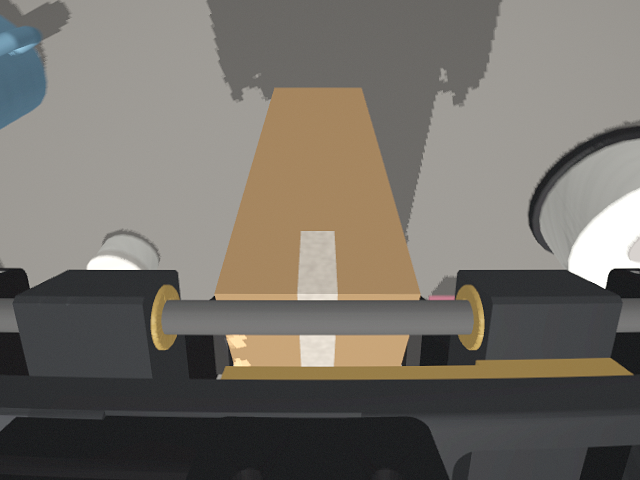

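Upright, ~7 mm above the table. Lower in small steps until the contact shows.

Call:
{"name": "servo_tool", "arguments": {
  "steps": [
    [1, [0.003, -0.01, 0.02], 0],
    [1, [0.003, -0.01, 0.02], 0],
    [1, [0, 0, 0], 0]
  ]
}}

```text
time_s: 37.92
ee_pos: [0.6463, -0.2314, 0.1537]
eef_rot: [-0.115, -0.575, 0.788, 0.189]
contact_force: [-0.3, -0.1, -2.4]
grip_width: 0.0618
```

```bash
python3 st.py|head -1; sleep 0; python3 st.py|head -1
```

```text
37.925 pos [ 0.6463 -0.2314  0.1537] w 0.0618 F [-0.3 -0.1 -2.4]
37.925 pos [ 0.6463 -0.2314  0.1537] w 0.0618 F [-0.3 -0.1 -2.4]
```

Call:
{"name": "servo_tool", "arguments": {
  "steps": [
    [1, [0, -0.005, 0.01], 0],
    [1, [0, 0, 0], 0]
  ]
}}

```text
time_s: 38.17
ee_pos: [0.6465, -0.2313, 0.1534]
eef_rot: [-0.115, -0.575, 0.788, 0.189]
contact_force: [1.1, -0.6, 6.2]
grip_width: 0.0617
```

Call:
{"name": "servo_tool", "arguments": {
  "steps": [
    [1, [0, -0.003, 0.006], 0],
    [1, [0, 0, 0], 0]
  ]
}}

```text
time_s: 38.42
ee_pos: [0.6466, -0.2313, 0.1533]
eef_rot: [-0.115, -0.575, 0.788, 0.188]
contact_force: [0.2, -0.2, 10.3]
grip_width: 0.0617
```

Call:
{"name": "servo_tool", "arguments": {
  "steps": [
    [0.3, [0, 0, 0], 0],
    [0, [0, 0, 0], 0],
    [0, [0, 0, 0], 0],
    [0, [0, 0, 0], 0],
    [0, [0, 0, 0], 0]
  ]
}}

```text
time_s: 39.05
ee_pos: [0.6462, -0.2311, 0.1503]
eef_rot: [-0.115, -0.575, 0.788, 0.189]
contact_force: [0.3, 0.5, -0.2]
grip_width: 0.0856
```

```bash
python3 st.py|head -1; python3 -c "
from h import *
snap('wrist','w22')"
```

```text
39.05 pos [ 0.6462 -0.2311  0.1503] w 0.0856 F [ 0.3  0.5 -0.2]
```

View pics/w22.png

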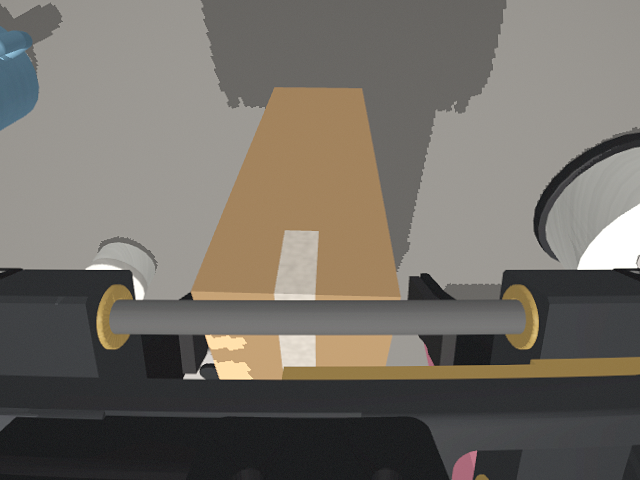

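```bash
cat > fitc.py <<'E'
from h import *
from scipy.optimize import least_squares
def fitc(c,O,Kp,free=True):
    from scipy.spatial.transform import Rotation as R
    def W(p,k):
        A=R.from_euler('z',p[2])*R.from_rotvec([p[3],p[4],0]); return A.apply(k)+[p[0],p[1],0]
    f=lambda p:np.concatenate([proj(c,W(p,k))-o for k,o in zip(Kp,O)]+[np.array(p[3:])*(1 if free else 1e4)])
    r=least_squares(f,[.645,-.231,-.3,0,0]); print(r.x[:2].round(4),np.degrees(r.x[2:]).round(2),r.fun.round(1).tolist())
E
python3 - <<'E'
from fitc import *
c=load('w22'); K_=[(.045,.031,.195),(.045,-.031,.195),(.045,.031,0),(.045,-.031,0)];O=[(192.5,291),(399,297),(273.5,88),(362,88)]
fitc(c,O,K_);fitc(c,O,K_,False)
E
```

```text
[ 0.6512 -0.2286] [-17.98  -0.06   0.46] [-3.3, 0.9, 2.9, 0.1, 0.5, 0.3, -0.1, 0.9, -0.0, 0.0]
[ 0.6526 -0.2289] [-18.02  -0.     0.  ] [-3.4, 2.1, 3.2, 1.3, 0.1, -1.6, -0.2, -1.0, -0.0, 0.1]
```

Call:
{"name": "servo_tool", "arguments": {
  "steps": [
    [0, [-0.04, 0, 0], 0],
    [0, [-0.006, 0.05, -0.2], 0],
    [0, [-0.006, 0.05, -0.25], 0],
    [0, [0, 0.05, -0.25], 0]
  ]
}}

```text
time_s: 39.6
ee_pos: [0.6604, -0.2304, 0.2454]
eef_rot: [-0.109, -0.576, 0.789, 0.181]
contact_force: [-1.5, 0.4, -1.1]
grip_width: 0.0872
```

```bash
python3 st.py|head -2; python3 -c "
from h import *
snap('wrist','w23')"
```

```text
39.6 pos [ 0.6604 -0.2304  0.2454] w 0.0872 F [-1.5  0.4 -1.1]
x [-0.312 -0.95  -0.036] y [-0.87   0.27   0.412] z [-0.382  0.16  -0.91 ] q [ 0.233  0.915  0.183  0.601 -0.174  2.059 -1.552] sum 3.575
```

View pics/w23.png

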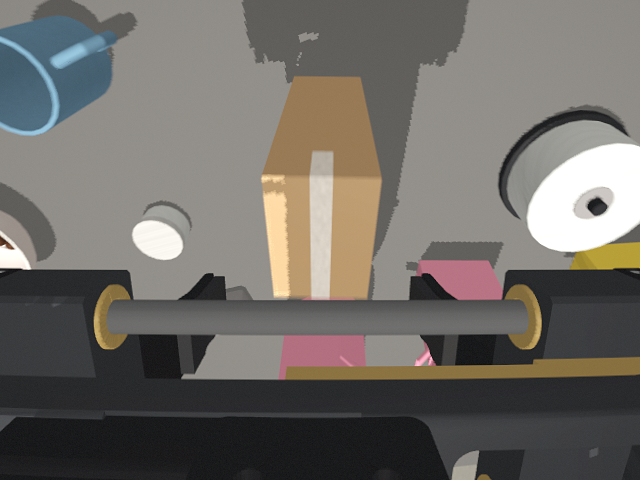

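Call:
{"name": "servo_tool", "arguments": {
  "steps": [
    [0, [0, 0.25, -0.3], 0],
    [0, [0, 0.25, -0.3], 0],
    [0, [0, 0.25, -0.3], 0],
    [0, [0, 0, 0], 0],
    [0, [0, 0, 0], 0]
  ]
}}

```text
time_s: 40.28
ee_pos: [0.5771, -0.2074, 0.3676]
eef_rot: [-0.09, -0.58, 0.795, 0.153]
contact_force: [-0.6, 0.0, -0.4]
grip_width: 0.0871
```

```bash
python3 st.py|head -2; python3 - <<'E'
from h import *
snap('wrist','w24');snap('scene','s24');c=snap('top','t24')
cv2.imwrite('pics/t24c.png',cv2.resize(c['pixels'][150:240,180:270,::-1],None,fx=6,fy=6,interpolation=cv2.INTER_CUBIC))
E
```

```text
40.275 pos [ 0.5771 -0.2074  0.3676] w 0.0871 F [-0.6  0.  -0.4]
x [-0.311 -0.95  -0.035] y [-0.895  0.281  0.347] z [-0.32   0.139 -0.937] q [ 0.201  0.59   0.186  0.857 -0.131  2.058 -1.548] sum 3.505
```

View pics/s24.png

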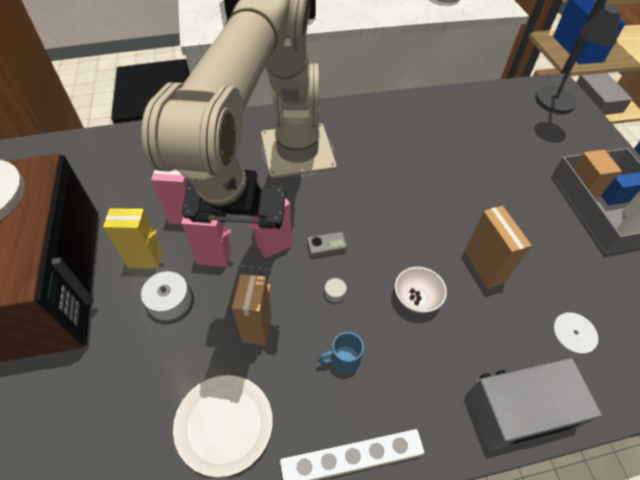

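View pics/t24c.png

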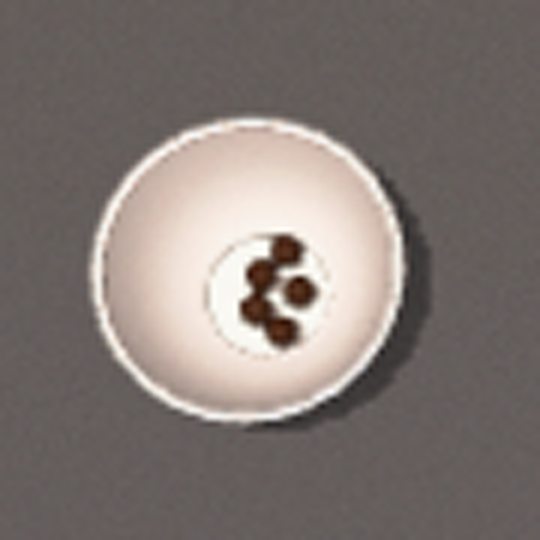

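View pics/w24.png

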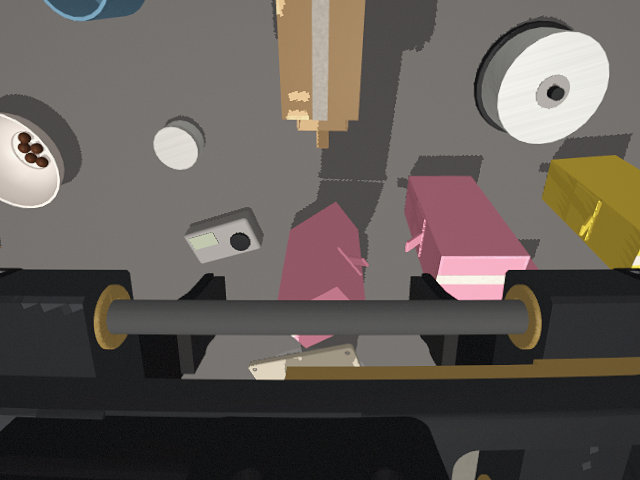

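```bash
python3 -c "
from rig import arm
print(arm.hand_in(), arm.get_state()['time_s'])"
```

```text
the job is handed in; nothing more can be done
the job is handed in; nothing more can be done
```

All five sweets are in the bowl, and the carton stands upright again where it started. I handed the job in at about 40 s; no verdict is reported.

- **Tilting the tool:** The moves allow no direct tilt, so I leaned the tool by pushing the arm against its joint limits.
- **Spout:** I pulled it out by its tab while the carton stood. I estimate about 1.3 rad from the tool position. I did not measure the joint itself.
- **Pour:** I gripped the upright carton with the tool leaning about 25°, then spun the tool about its own axis over the bowl, which tipped the carton forward by about 50°. Spinning back set it upright, and I put it back on the table.

**Last checks:**
- The top, scene and wrist pictures all show five sweets lying near the middle of the bowl. The bowl is in its place by eye, and the bystanders in view look unmoved.
- A fit to the wrist picture just after release put the carton within 0.5° of upright. It stands about 6 mm from where it was gripped.
- The carton showed no slip in the grip in the wrist pictures I checked, up to the main pour.
- The gripper is open and well clear, with a contact force under 1 N.

**Disagreement:** The scene and top cameras differed by about 4 mm in the carton's x position. I settled that with wrist camera fits before gripping.

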